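# Load the paint-curing station

## Task

Load the curing station: slide every rail carrier into the slotted rail from its open end and on past the yellow mark, and tip the painted bolts out of the flip-lid box into the steel tray by turning the box over so that its lid swings open. Put the emptied box back upright on the green mat with its lid shut, and only when everything is loaded turn the timer knob clockwise to its end stop. Leave the other things on the bench where they are.

Things in the scene. Friction and masses are not known exactly. Their poses are not given: they have to be found in the camera images.
- flipbox: blue box with yellow hinged lid, bolts inside, on the green mat. Origin: centre of base, z up, +x hinge end to front (starts towards world +y within 25 deg). Shell x -45..52, y +-35, 45 high, walls 3; front wall leans out 25 deg. Black fin handle on the hinge end: x -98..-43, 14 thick in y, z 14..50; pinch its sides at about x -75, z 33, tool upright or pitched to 45 deg. 0.23 kg
- flip_lid (a joint): hinge of the yellow lid (99 x 70 x 3 mm), rad: 0 shut, 1.5 fully open. Loose hinge along y at the box's x -45, z 46 mm: lies shut by its own weight while the box is upright, hangs straight down from the hinge when the box is tipped front-down past about 90 deg, falls shut again when the box is set upright
- mat: thin green mat fixed to the bench, 200 x 130 x 2 mm, x lengthwise; origin at the centre of its underside
- tray: fixed open steel drying tray, 170 (x) x 190 (y) x 40 mm high, walls and floor 4-5 mm; origin at the centre of its underside
- rail: fixed slotted rail along its y axis, 52 mm wide; origin: centre of underside. Closed channel from y -135 (open end) to y +127 (red stop): floor top z 6, inside 40 wide and 14 high, roofed by lips (top z 25) leaving a 16 mm slot in the middle. The floor runs on as a bare loading tongue, y -185..-135. Yellow mark across the lips at y -20; curing zone from there to the stop
- rail_mouth (a point): open end of the channel, middle of the floor's top (rail y -135 mm, z 6 mm)
- rail_stop (a point): on the channel floor at the face of the red end stop (rail y +127 mm)
- timer_box: fixed grey control box 100 x 100 x 50 mm with the orange timer knob on top; origin at the centre of its underside
- timer_grip (a point): on the knob's axis, 37 mm above the control box's top, the height to grip; its frame turns with the knob: the bar grip (42 mm long, 14 mm thick, 32 mm high, top 7 mm above this point) lies along its x axis
- timer (a joint): timer knob, rad, 0 to 4.7, growing as it is turned clockwise seen from above; 4.7 is the clockwise end stop (red dot). Turns against a light friction (0.04 N m) and stays where it is left
- carrier0: rail carrier, may be absent, standing: black foot 32 mm across, 8 high; 10 mm neck; 66 mm crossbar along its x at z 46 with red badges hanging at its ends (down to z 24); white grip tab on top, 12 (x) x 24 (y), z 48..84. Origin: centre of the foot's underside, z up. 0.11 kg. The foot runs in the rail's channel, neck in the slot; with x across the rail carriers queue 32 mm apart
- carrier1: rail carrier, may be absent, standing: black foot 32 mm across, 8 high; 10 mm neck; 66 mm crossbar along its x at z 46 with red badges hanging at its ends (down to z 24); white grip tab on top, 12 (x) x 24 (y), z 48..84. Origin: centre of the foot's underside, z up. 0.11 kg. The foot runs in the rail's channel, neck in the slot; with x across the rail carriers queue 32 mm apart
- carrier2: rail carrier, may be absent, standing: black foot 32 mm across, 8 high; 10 mm neck; 66 mm crossbar along its x at z 46 with red badges hanging at its ends (down to z 24); white grip tab on top, 12 (x) x 24 (y), z 48..84. Origin: centre of the foot's underside, z up. 0.11 kg. The foot runs in the rail's channel, neck in the slot; with x across the rail carriers queue 32 mm apart
- carrier3: rail carrier, may be absent, standing: black foot 32 mm across, 8 high; 10 mm neck; 66 mm crossbar along its x at z 46 with red badges hanging at its ends (down to z 24); white grip tab on top, 12 (x) x 24 (y), z 48..84. Origin: centre of the foot's underside, z up. 0.11 kg. The foot runs in the rail's channel, neck in the slot; with x across the rail carriers queue 32 mm apart
- bolt0: small red painted bolt inside the box at the start, may be absent: head 18 mm across x 6 mm, shank 10 mm across, 20 mm long in all; origin: centre of the head's outer face, z along the shank
- bolt1: small red painted bolt inside the box at the start, may be absent: head 18 mm across x 6 mm, shank 10 mm across, 20 mm long in all; origin: centre of the head's outer face, z along the shank
- bolt2: small red painted bolt inside the box at the start, may be absent: head 18 mm across x 6 mm, shank 10 mm across, 20 mm long in all; origin: centre of the head's outer face, z along the shank
- bolt3: small red painted bolt inside the box at the start, may be absent: head 18 mm across x 6 mm, shank 10 mm across, 20 mm long in all; origin: centre of the head's outer face, z along the shank
- bolt4: small red painted bolt inside the box at the start, may be absent: head 18 mm across x 6 mm, shank 10 mm across, 20 mm long in all; origin: centre of the head's outer face, z along the shank
- tape: roll of yellow tape, 72 mm across, 22 mm high; not part of the job, leave it alone
- wrench: steel wrench lying flat, 180 mm long; not part of the job, leave it alone
- jar: jar, 56 mm across, 70 mm high; not part of the job, leave it alone
- spraycan: green spray can, 60 mm across, 110 mm high; not part of the job, leave it alone
- driver: screwdriver lying flat, 200 mm long; not part of the job, leave it alone

How it is judged:
By the outcome, as a careful person would: the job done as asked, in the order asked, and still so for the second after the job is handed in, with the robot touching nothing.
Of carrier0, carrier1, carrier2, carrier3 only 2 to 4 are there at a start; the rules pass over those that are not, and their reading is None.
Of bolt0, bolt1, bolt2, bolt3, bolt4 only 3 to 5 are there at a start; the rules pass over those that are not, and their reading is None.
At some moment in a run one of carrier0, carrier1, carrier2, carrier3, flipbox may be knocked a few centimetres aside while the robot is not near it.
It also fails if it takes over 210 s, if anything falls off the work surface, if the arm or the gripper's body presses on something with over 40 N, if the wrist force passes 120 N, or if a joint passes its speed limit or range.

## Robot

A 6-joint arm with a two-finger parallel gripper is mounted at the origin on the work surface. World frame = base frame: x ahead of the robot, y to its left, z up, the work surface at z = 0. Lengths are in m, angles in rad, forces in N, time in s.
With the tool pointing down it reaches from about 0.3 to 0.95 m from the base axis. Payload 3.1 kg.
Tool frame: the origin (TCP) lies midway between the tips of the shut fingers; the grasp point (between the pads) lies 19 mm behind it; z points along the fingers, y is the direction in which the jaws open and shut (so a half turn about z gives the same grasp; the last joint's range is limited). The gripper opens to 85 mm and grips with 20 to 120 N. Pads are 22 mm wide; open, the fingers measure 114 mm over their backs; the gripper's body (76 mm by 85 mm) begins 54 mm behind the grasp point. The pads swing forward as they close: fully open they stand 13 mm farther back than shut.
Start: joints at [-1.403, 0.308, 1.634, -0, 1.2, -0.07], TCP at [0.147, -0.607, 0.231] pointing down, gripper open.
Joint ranges: [-3.06, 3.06], [-0.79, 1.96], [0.05, 2.63], [-1.19, 4.34], [0.05, 2.64], [-2.94, 2.94]. Speed limits (rad/s): [2.79, 2.79, 3.14, 3.14, 3.14, 3.14].

## Interface

Orientations are given as a 3x3 rotation matrix whose columns are the frame's x, y, z axes.
In Python, from bench import arm gives the robot as it stands.
- The arm moves only by the tool send_rows, never from a script. Its argument "plan" is a list that holds one entry, the list of rows, each a list of 7 numbers: the closure, from -1 (fully open) to 1 (shut), so that 0 is half open, then the shift along the world's x, y, z in mm, then the turn, a rotation vector about the world's x, y, z in rad. A call has 1 to 10 rows; each row shifts and turns the pose as measured when the row begins; what a row does not reach is not made up. A row lasts 1/12 s, in which the tool goes at most 41.7 mm and 7.16 degrees, less where a joint would pass 70% of its speed; a pose out of reach is approached as far as the arm can. A call with a gripper value outside its range is refused whole. The fingers move at their own pace and stop on an object; the grip force is fixed at half the most. Time passes only in rows, so rows that do not move let the fingers close. It gives the time, the measured TCP pose, the force and the opening at its end, in the units of the state.
- arm.state(): the state, without advancing time (a new reading comes with each control period).
- arm.get_image(name): name is "side" or "top" or "wrist"; returns the picture (420x560x3 uint8, blue, green, red); there is no depth.
- arm.get_calibration(name): a dict with "mtx" (3x3 intrinsics, pixels), "rvec" (rotation vector, rad) and "tvec" (3), from world to camera coordinates, as OpenCV has them. Camera axes: x right, y down, z forward; pixel columns grow to the right and rows downward; lengths in m; the calibration is good to about 2 mm. The wrist camera is an equidistant fisheye: a pixel r from the principal point sees the ray r / f radians off the axis. A picture is of the moment at which its call begins: read the wrist's pose just before it. get_calibration takes no time and is no camera call; for the wrist camera it gives the pose at the moment of the call.
- arm.finish_job(): hands the job in, once; it reports no verdict.
The state is a dict: "time": time; "q": joint angles; "qvel": joint speeds; "tau": joint torques, N m; "position": TCP position; "tool_rot": TCP orientation; "force": force on the tool from outside, world axes, zero at the start; "moment": the same for the moment, N m; "width": opening from 0.0 (shut) to 1.0 (fully open).
Only numpy, scipy, OpenCV 4.12 (cv2) and the standard library are available. Lean on these libraries where they do the work, as an engineer would, in place of code of your own. Each camera call takes 0.05 s, during which the arm holds its last target. There are 200 camera calls.

## Working session

There is one attempt and no reset: what is moved stays moved. The work goes in short steps, Python scripts to look and compute and a tool call to move; the robot and the scene stay as the last step left them, time stands still between calls to the robot, and variables do not carry over. Pictures are saved under pics/ and viewed, about 12 in all and at most 16, crops included, and the job is handed in when it is done.

Besides the shell and the picture viewer there is one more tool, called after "Call:" in YAML: its name, and indented under it one key for each argument. send_rows: Moves the arm, as the interface text tells. Its arguments: {"type":"object","properties":{"plan":{"type":"array"}},"required":["plan"]}

```bash
ls && mkdir -p pics && cat > h.py <<'E'
import numpy as np, cv2
from bench import arm
def cal(n):
    c=arm.get_calibration(n); return np.array(c['mtx'],float),np.array(c['rvec'],float).ravel(),np.array(c['tvec'],float).ravel()
def proj(n,P):
    K,r,t=cal(n); return cv2.projectPoints(np.array(P,float).reshape(-1,3),r,t,K,None)[0].reshape(-1,2)
def ray(n,uv,z):
    K,r,t=cal(n); R=cv2.Rodrigues(r)[0]
    x,y=(uv[0]-K[0,2])/K[0,0],(uv[1]-K[1,2])/K[1,1]
    if n=='wrist':
        th=np.hypot(x,y); s=np.sin(th)/th if th>1e-9 else 1; d=np.array([x*s,y*s,np.cos(th)])
    else: d=np.array([x,y,1.])
    d=R.T@d; o=-R.T@t
    return o+d*(z-o[2])/d[2]
def st():
    s=arm.state(); print(round(s['time'],2),np.round(s['position'],4),np.round(s['q'],3),np.round(s['force'],1),round(s['width'],3)); print(np.round(s['tool_rot'],3)); return s
E
python3 - <<'E'
from h import *
st()
for n in('top','side','wrist'):
    cv2.imwrite(f'pics/{n}0.png',arm.get_image(n)); K,r,t=cal(n);R=cv2.Rodrigues(r)[0];print(n,K.round(1).tolist(),(-R.T@t).round(3),R.round(2).tolist())
E
```

```text
pics
0.0 [ 0.1471 -0.6066  0.23  ] [-1.403  0.309  1.635  0.     1.2   -0.07 ] [-0.6 -0.1 -0.4] 0.998
[[ 0.972  0.236 -0.   ]
 [ 0.236 -0.972  0.002]
 [ 0.    -0.002 -1.   ]]
top [[535.9, 0.0, 276.6], [0.0, 535.9, 202.8], [0.0, 0.0, 1.0]] [ 0.465 -0.052  1.514] [[-0.01, -1.0, 0.0], [-1.0, 0.01, -0.08], [0.08, -0.0, -1.0]]
side [[433.4, 0.0, 278.0], [0.0, 433.4, 205.4], [0.0, 0.0, 1.0]] [0.173 0.657 0.819] [[-0.87, -0.49, 0.0], [-0.34, 0.59, -0.73], [0.36, -0.64, -0.68]]
wrist [[325.2, 0.0, 280.7], [0.0, 325.2, 209.1], [0.0, 0.0, 1.0]] [ 0.212 -0.591  0.373] [[0.24, -0.97, -0.0], [-0.94, -0.23, 0.26], [-0.25, -0.06, -0.97]]
```

```bash
python3 -c "
import cv2
a=cv2.imread('pics/top0.png');cv2.imwrite('pics/top0b.png',cv2.resize(a,(800,600),interpolation=cv2.INTER_CUBIC))"
```

```text
(no output)
```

View pics/top0b.png

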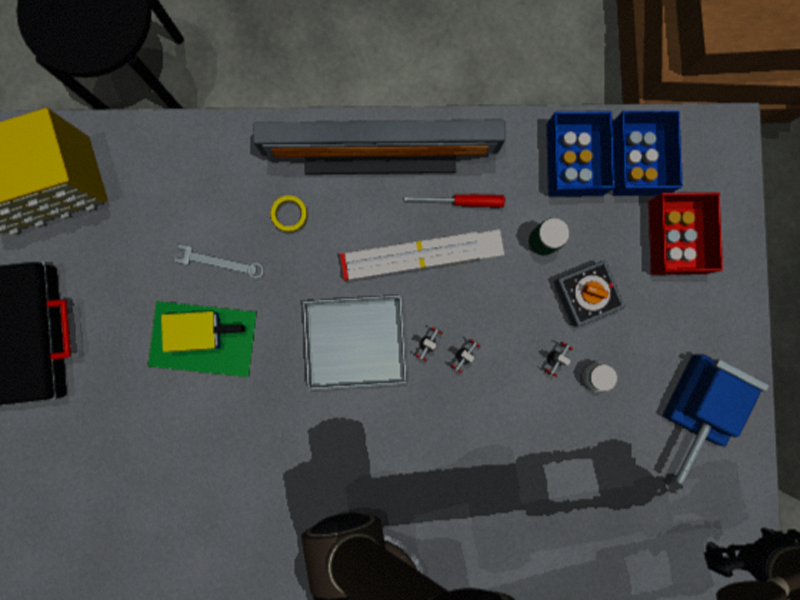

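View pics/side0.png

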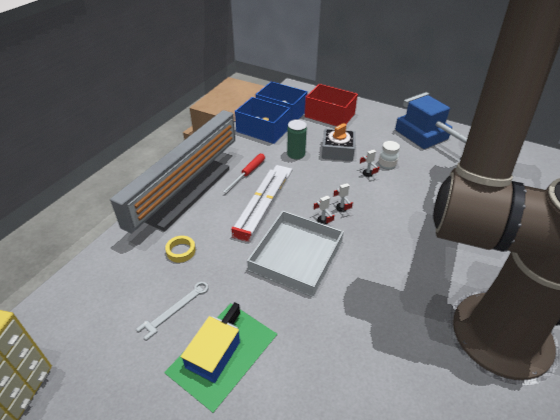

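The top view shows, at 800-px scale:
- Three carriers, near (428,343), (464,355) and (557,358).
- The rail, with its red stop at (343,265) and its tongue end at (502,243).
- The tray at (355,342), the box at (190,331) with its fin at (232,327), and the knob at (593,292).

```bash
python3 - <<'E'
from h import *
P={'c0':(428,343,.08),'c1':(464,355,.08),'c2':(557,358,.08),'railstop':(343,265,.025),'railend':(502,243,.006),'ymark':(420,255,.025),'tray':(355,342,.0),'trayTL':(302,298,.04),'trayBR':(406,384,.04),'boxlid':(190,331,.047),'fin':(230,327,.05),'knob':(593,292,.094),'jar':(602,377,.07),'can':(550,236,.11),'matTL':(155,302,0),'matBR':(250,375,0)}
for k,(u,v,z) in P.items(): print(k,ray('top',(u*.7,v*.7),z).round(3))
a=cv2.imread('pics/top0.png')
b=np.vstack([cv2.resize(a[150:285,225:425],(800,540),interpolation=cv2.INTER_CUBIC)])
cv2.imwrite('pics/crop1.png',b)
E
```

```text
c0 [ 0.474 -0.117  0.08 ]
c1 [ 0.451 -0.184  0.08 ]
c2 [ 0.443 -0.358  0.08 ]
railstop [0.628 0.044 0.025]
railend [ 0.671 -0.271  0.006]
ymark [ 0.646 -0.107  0.025]
tray [0.478 0.023 0.   ]
trayTL [0.563 0.123 0.04 ]
trayBR [ 0.396 -0.076  0.04 ]
boxlid [0.502 0.336 0.047]
fin [0.509 0.259 0.05 ]
knob [ 0.565 -0.425  0.094]
jar [ 0.407 -0.444  0.07 ]
can [ 0.669 -0.345  0.11 ]
matTL [0.561 0.418 0.   ]
matBR [0.415 0.23  0.   ]
```

View pics/crop1.png

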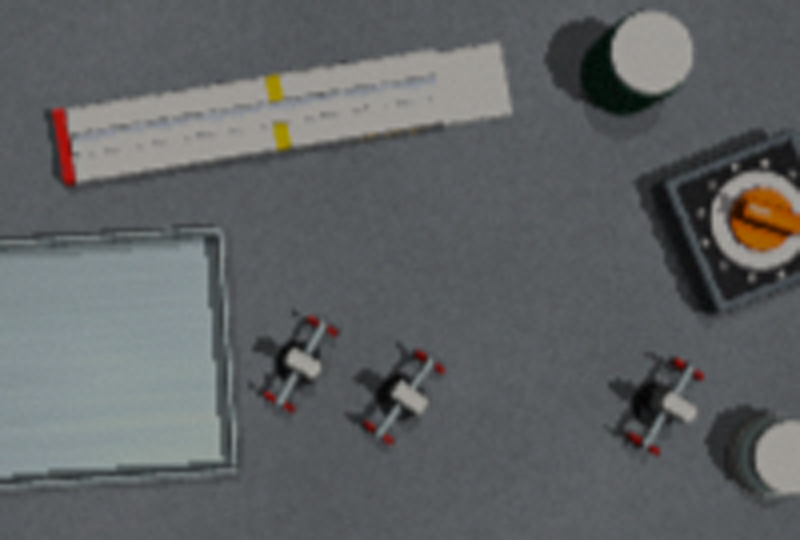

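Three carriers stand in the open. The rail's long axis is yawed about +8°, with its mouth near (0.663,-0.221). Next I take a closer wrist look over the rail and carriers.

Call:
send_rows:
  plan:
    - [[-1, 29, 27, 0, 0, 0, 0.1], [-1, 29, 27, 0, 0, 0, 0.1], [-1, 29, 27, 0, 0, 0, 0.1], [-1, 29, 27, 0, 0, 0, 0.1], [-1, 29, 27, 0, 0, 0, 0.1], [-1, 29, 27, 0, 0, 0, 0.1], [-1, 29, 27, 0, 0, 0, 0.1], [-1, 29, 27, 0, 0, 0, 0.1], [-1, 29, 27, 0, 0, 0, 0], [-1, 29, 27, 0, 0, 0, 0]]

```text
time: 0.98
position: [0.4384, -0.3285, 0.2269]
tool_rot: [[0.486, 0.874, -0.003], [0.874, -0.486, -0.001], [-0.002, -0.002, -1.0]]
force: [1.0, -1.0, 0.8]
width: 0.997
```

Call:
send_rows:
  plan:
    - [[-1, 29, 27, 0, 0, 0, 0], [-1, 29, 27, 0, 0, 0, 0], [-1, 29, 27, 0, 0, 0, 0], [-1, 29, 27, 0, 0, 0, 0], [-1, 0, 0, 0, 0, 0, 0], [-1, 0, 0, 0, 0, 0, 0]]

```text
time: 1.48
position: [0.5635, -0.2062, 0.2254]
tool_rot: [[0.478, 0.879, -0.002], [0.879, -0.478, 0.002], [0.001, -0.003, -1.0]]
force: [0.1, -0.4, 0.3]
width: 0.999
```

```bash
python3 - <<'E'
from h import *
st()
a=arm.get_image('wrist');cv2.imwrite('pics/w1.png',a)
cv2.imwrite('pics/w1b.png',cv2.resize(a,(800,600),interpolation=cv2.INTER_CUBIC))
E
```

```text
1.48 [ 0.5635 -0.2062  0.2254] [-4.240e-01  2.680e-01  1.698e+00  1.000e-03  1.178e+00  7.400e-02] [ 0.1 -0.4  0.3] 0.999
[[ 0.478  0.879 -0.002]
 [ 0.879 -0.478  0.002]
 [ 0.001 -0.003 -1.   ]]
```

View pics/w1b.png

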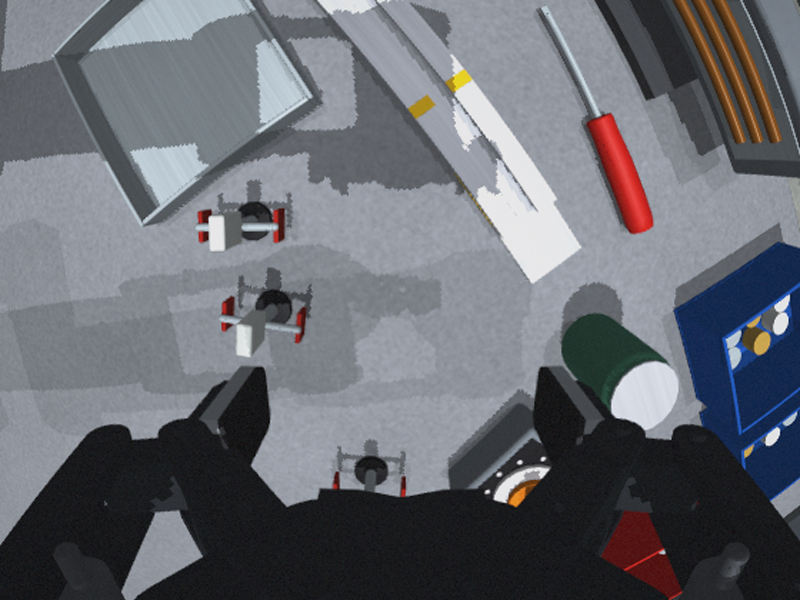

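```bash
python3 - <<'E'
from h import *
f=lambda u,v,z: ray('wrist',(u*.7,v*.7),z)[:2]
a,b=f(533,282,.006),f(580,246,.006); m1,m2=f(422,106,.025),f(460,80,.025)
print('tongue',a.round(4),b.round(4),np.linalg.norm(a-b)); e=(a+b)/2; m=(m1+m2)/2; d=(m-e)/np.linalg.norm(m-e)
print('end',e.round(4),'mark',m.round(4),np.linalg.norm(m-e),'yaw y',np.degrees(np.arctan2(d[1],d[0])))
print('mouth',(e+.05*d).round(4))
for n,ft,x1,x2,tt in (('c0',(255,221),(200,230),(284,227),(217,231)),('c1',(272,306),(222,319),(303,329),(247,338))):
    p,q=f(*x1,.046),f(*x2,.046); v=q-p
    print(n,'foot',f(*ft,.006).round(4),'bar',((p+q)/2).round(4),np.linalg.norm(v).round(4),'xang',np.degrees(np.arctan2(v[1],v[0])).round(1),'tab',f(*tt,.084).round(4))
E
```

```text
tongue [ 0.6514 -0.2719] [ 0.7008 -0.2637] 0.05010053358999286
end [ 0.6761 -0.2678] mark [ 0.6517 -0.1059] 0.16373727302211902 yaw y 98.57537237377042
mouth [ 0.6686 -0.2183]
c0 foot [ 0.4771 -0.1196] bar [ 0.4779 -0.1217] 0.066 xang -28.6 tab [ 0.4767 -0.1177]
c1 foot [ 0.4521 -0.1869] bar [ 0.453  -0.1905] 0.0647 xang -34.9 tab [ 0.4551 -0.1889]
```

Call:
send_rows:
  plan:
    - [[-0.3, -21, 21, -22, 0, 0, 0], [-0.3, -21, 21, -22, 0, 0, 0], [-0.3, -21, 21, -22, 0, 0, 0], [-0.3, -21, 21, -22, 0, 0, 0], [-0.3, 0, 0, 0, 0, 0, 0], [-0.3, 0, 0, 0, 0, 0, 0]]

```text
time: 2.03
position: [0.4694, -0.1254, 0.1338]
tool_rot: [[0.487, 0.873, -0.003], [0.873, -0.487, -0.0], [-0.002, -0.003, -1.0]]
force: [1.4, 0.1, 0.4]
width: 0.649
```

Call:
send_rows:
  plan:
    - [[-0.3, 5, 3, 0, 0, 0, 0], [-0.3, 3, 2, -10, 0, 0, 0], [-0.3, 0, 0, -22, 0, 0, 0], [-0.3, 0, 0, -22, 0, 0, 0], [-0.3, 0, 0, -18, 0, 0, 0], [-0.3, 0, 0, 0, 0, 0, 0], [-0.3, 0, 0, 0, 0, 0, 0]]

```text
time: 2.62
position: [0.488, -0.1286, 0.0637]
tool_rot: [[0.495, 0.869, 0.014], [0.869, -0.494, -0.007], [0.001, 0.015, -1.0]]
force: [0.3, 0.3, 0.4]
width: 0.652
```

Call:
send_rows:
  plan:
    - [[-0.3, 0, 0, 0, 0, 0, 0], [-0.3, 0, 0, 0, 0, 0, 0]]

```text
time: 2.78
position: [0.4904, -0.13, 0.0651]
tool_rot: [[0.495, 0.869, 0.016], [0.869, -0.495, -0.008], [0.001, 0.018, -1.0]]
force: [-0.2, 0.2, -0.1]
width: 0.65
```

```bash
python3 - <<'E'
from h import *
st()
a=arm.get_image('wrist');cv2.imwrite('pics/w2.png',a[:330,100:480])
st()
E
```

```text
2.78 [ 0.4904 -0.13    0.0651] [-0.344  0.307  2.03  -0.003  0.787  0.176] [-0.2  0.2 -0.1] 0.65
[[ 0.495  0.869  0.016]
 [ 0.869 -0.495 -0.008]
 [ 0.001  0.018 -1.   ]]
2.83 [ 0.4907 -0.1301  0.0654] [-0.344  0.307  2.029 -0.003  0.786  0.176] [ 0.3  0.1 -0.2] 0.647
[[ 0.495  0.869  0.017]
 [ 0.869 -0.495 -0.008]
 [ 0.001  0.019 -1.   ]]
```

View pics/w2.png

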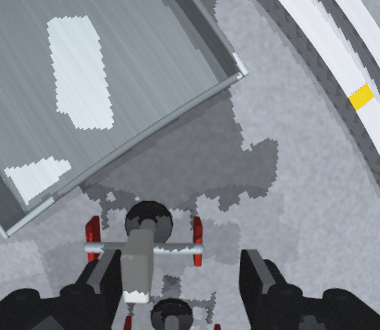

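```bash
python3 - <<'E'
from h import *
s=st(); f=lambda u,v,z: ray('wrist',(u+100,v),z)[:2]
for n,u,v,z in(('tabtop',136,296,.084),('foot',148,222,.006),('barL',87,247,.046),('barR',200,250,.046),('c1foot',172,315,.006)):print(n,f(u,v,z).round(4))
E
```

```text
2.83 [ 0.4907 -0.1301  0.0654] [-0.344  0.307  2.029 -0.003  0.786  0.176] [ 0.3  0.1 -0.2] 0.647
[[ 0.495  0.869  0.017]
 [ 0.869 -0.495 -0.008]
 [ 0.001  0.019 -1.   ]]
tabtop [ 0.4713 -0.1254]
foot [ 0.476  -0.1168]
barL [ 0.4483 -0.1032]
barR [ 0.5011 -0.1351]
c1foot [ 0.4534 -0.1865]
```

Call:
send_rows:
  plan:
    - [[-0.3, -8, 4, 0, 0, 0, 0], [-0.3, -6, 4, 0, 0, 0, 0], [-0.3, 0, 0, 0, 0, 0, 0], [-0.3, 0, 0, 0, 0, 0, 0]]

```text
time: 3.17
position: [0.4774, -0.122, 0.0685]
tool_rot: [[0.495, 0.868, 0.023], [0.869, -0.495, -0.01], [0.002, 0.025, -1.0]]
force: [-0.2, -0.4, -0.2]
width: 0.647
```

Call:
send_rows:
  plan:
    - [[-0.3, 0, 2, -8, 0.005, 0.012, 0], [-0.3, 0, 0, -9, 0.005, 0.012, 0], [-0.3, 0, 0, 0, 0, 0, 0], [-0.3, 0, 0, 0, 0, 0, 0]]

```text
time: 3.5
position: [0.4776, -0.1195, 0.0506]
tool_rot: [[0.495, 0.869, -0.002], [0.869, -0.495, 0.0], [-0.001, -0.002, -1.0]]
force: [0.8, 0.1, 0.5]
width: 0.647
```

Call:
send_rows:
  plan:
    - [[0.2, 0, 0, 4, 0, 0, 0], [1, 0, 0, 0, 0, 0, 0], [1, 0, 0, 0, 0, 0, 0], [1, 0, 0, 0, 0, 0, 0], [1, 0, 0, 0, 0, 0, 0], [1, 0, 0, 0, 0, 0, 0], [1, 0, 0, 0, 0, 0, 0]]

```text
time: 4.08
position: [0.477, -0.1195, 0.0538]
tool_rot: [[0.495, 0.869, -0.004], [0.869, -0.495, 0.001], [-0.001, -0.004, -1.0]]
force: [-0.2, -0.2, -0.6]
width: 0.13
```

Call:
send_rows:
  plan:
    - [[1, 0, 0, 25, 0, 0, 0], [1, 0, 0, 25, 0, 0, 0], [1, 24, -16, 0, 0, 0, 0.083], [1, 24, -16, 0, 0, 0, 0.083], [1, 24, -16, 0, 0, 0, 0.083], [1, 24, -16, 0, 0, 0, 0.083], [1, 24, -16, 0, 0, 0, 0.083], [1, 24, -16, 0, 0, 0, 0.083], [1, 24, -16, 0, 0, 0, 0.083], [1, 24, -16, 0, 0, 0, 0.083]]

```text
time: 4.92
position: [0.6658, -0.2471, 0.1032]
tool_rot: [[-0.179, 0.984, -0.019], [0.984, 0.179, -0.006], [-0.002, -0.019, -1.0]]
force: [1.3, -0.0, -1.5]
width: 0.13
```

Call:
send_rows:
  plan:
    - [[1, 0, 0, 0, 0, 0, 0], [1, 0, 0, 0, 0, 0, 0]]

```text
time: 5.08
position: [0.6704, -0.251, 0.1023]
tool_rot: [[-0.179, 0.984, -0.014], [0.984, 0.179, -0.008], [-0.006, -0.015, -1.0]]
force: [-0.8, 0.7, -2.2]
width: 0.128
```

```bash
python3 - <<'E'
from h import *
st()
a=arm.get_image('wrist');cv2.imwrite('pics/w3.png',a)
cv2.imwrite('pics/w3b.png',cv2.resize(a[:380,100:460],(720,760))[:600])
E
```

```text
5.08 [ 0.6704 -0.251   0.1023] [-0.413  0.611  1.471 -0.015  1.069 -0.586] [-0.8  0.7 -2.2] 0.128
[[-0.179  0.984 -0.014]
 [ 0.984  0.179 -0.008]
 [-0.006 -0.015 -1.   ]]
```

View pics/w3b.png

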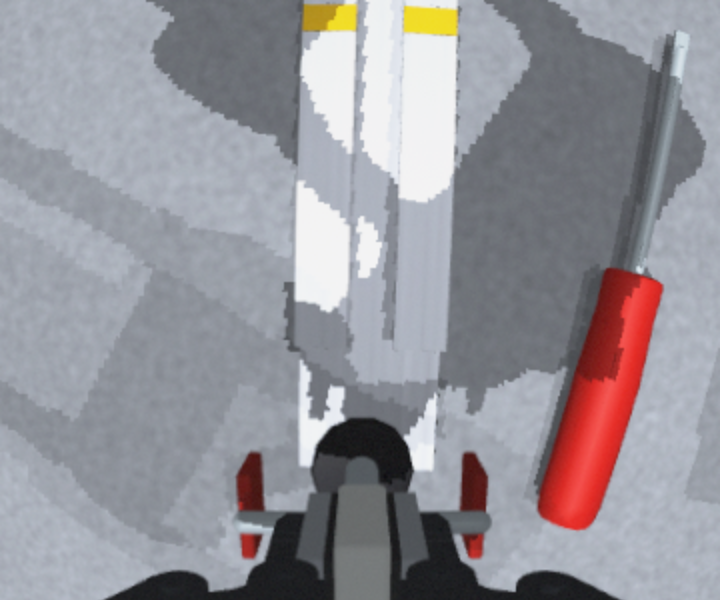

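```bash
python3 - <<'E'
from h import *
f=lambda u,v,z=.025: ray('wrist',(u/2+100,v/2),z)[:2]
a,b,c,d=f(295,349),f(445,349),f(303,18),f(459,18)
print(np.linalg.norm(a-b),np.linalg.norm(c-d))
mo,mk=(a+b)/2,(c+d)/2; e=mk-mo
print('mouth',mo.round(4),'mark',mk.round(4),np.linalg.norm(e),np.degrees(np.arctan2(e[1],e[0])))
sm,sk=(f(348,349)+f(397,349))/2,(f(357,18)+f(404,18))/2; e=sk-sm
print('slot',sm.round(4),sk.round(4),np.degrees(np.arctan2(e[1],e[0])))
E
```

```text
0.0513937443326617 0.05269642144410323
mouth [ 0.668  -0.2198] mark [ 0.6509 -0.1053] 0.1157227357636921 98.52185016931558
slot [ 0.6689 -0.2197] [ 0.6508 -0.106 ] 99.04719584004235
```

Call:
send_rows:
  plan:
    - [[1, 2, 0, 0, 0.008, -0.014, -0.028], [1, 1, 0, -10, 0, 0, 0], [1, 0, 0, -10, 0, 0, 0], [1, 0, 0, -10, 0, 0, 0], [1, 0, 0, 0, 0, 0, 0]]

```text
time: 5.55
position: [0.6693, -0.248, 0.069]
tool_rot: [[-0.147, 0.989, -0.002], [0.989, 0.147, 0.002], [0.003, -0.002, -1.0]]
force: [0.0, 0.6, -1.8]
width: 0.126
```

Call:
send_rows:
  plan:
    - [[1, 3.5, 0, -3, 0, 0, 0], [1, 0, 0, -3.5, 0, 0, 0], [1, 0, 0, 0, 0, 0, 0]]

```text
time: 5.8
position: [0.6712, -0.2467, 0.0598]
tool_rot: [[-0.148, 0.989, -0.006], [0.989, 0.148, 0.004], [0.005, -0.005, -1.0]]
force: [1.2, 0.0, -0.7]
width: 0.126
```

Call:
send_rows:
  plan:
    - [[1, 1.5, 0, 2.5, 0, 0, 0], [1, -1.5, 10, 0.5, 0, 0, 0], [1, -1.5, 10, 0, 0, 0, 0], [1, -1.5, 10, 0, 0, 0, 0], [1, 0, 0, 0, 0, 0, 0]]

```text
time: 6.22
position: [0.6687, -0.214, 0.064]
tool_rot: [[-0.147, 0.989, -0.005], [0.989, 0.147, 0.004], [0.005, -0.004, -1.0]]
force: [0.4, -0.0, -1.4]
width: 0.127
```

Call:
send_rows:
  plan:
    - [[1, -3.5, 15, -1, 0, 0, 0], [1, -2.8, 15, -1, 0, 0, 0], [1, -2.3, 15, 0, 0, 0, 0], [1, -2.3, 15, 0, 0, 0, 0], [1, 0, 0, 0, 0, 0, 0]]

```text
time: 6.63
position: [0.6563, -0.146, 0.0628]
tool_rot: [[-0.148, 0.989, -0.004], [0.989, 0.148, 0.005], [0.005, -0.003, -1.0]]
force: [-0.3, -0.2, -1.4]
width: 0.127
```

Call:
send_rows:
  plan:
    - [[1, -2.1, 17, 0, 0, 0, 0], [1, -2.4, 17, 0, 0, 0, 0], [1, -2.6, 17, 0, 0, 0, 0], [1, -2.6, 17, 0, 0, 0, 0], [1, -2.6, 17, 0, 0, 0, 0], [1, 0, 0, 0, 0, 0, 0]]

```text
time: 7.13
position: [0.6429, -0.053, 0.0634]
tool_rot: [[-0.151, 0.989, -0.002], [0.989, 0.151, 0.003], [0.003, -0.002, -1.0]]
force: [-0.3, 0.4, -2.1]
width: 0.127
```

Call:
send_rows:
  plan:
    - [[1, -2.6, 17, 0, 0, 0, 0], [1, -2.6, 17, -1, 0, 0, 0], [1, -2.6, 17, -1, 0, 0, 0], [1, 0, 0, -1, 0, 0, 0], [1, 0, 0, 0, 0, 0, 0]]

```text
time: 7.55
position: [0.6356, 0.0004, 0.0611]
tool_rot: [[-0.155, 0.988, 0.001], [0.988, 0.155, -0.0], [-0.001, 0.001, -1.0]]
force: [0.2, 0.1, -1.7]
width: 0.13
```

Call:
send_rows:
  plan:
    - [[0.2, 0, 0, -0.5, 0, 0, 0], [-0.3, 0, 0, 0, 0, 0, 0], [-0.3, 0, 0, 0, 0, 0, 0], [-0.3, 0, 0, 20, 0, 0, 0], [-0.3, 0, 0, 25, 0, 0, 0], [-0.3, 0, 0, 25, 0, 0, 0], [-0.3, -22, -22, 0, 0, 0, -0.095], [-0.3, -22, -22, 0, 0, 0, -0.095], [-0.3, -22, -22, 0, 0, 0, -0.095], [-0.3, -22, -22, 0, 0, 0, -0.095]]

```text
time: 8.38
position: [0.5536, -0.0951, 0.1374]
tool_rot: [[0.238, 0.971, 0.014], [0.971, -0.238, -0.006], [-0.003, 0.015, -1.0]]
force: [-0.3, -0.5, -0.2]
width: 0.65
```

Call:
send_rows:
  plan:
    - [[-0.3, -22, -22, 0, 0, 0, -0.095], [-0.3, -22, -22, 0, 0, 0, -0.095], [-0.3, -22, -22, 0, 0, 0, -0.095], [-0.3, -10, -15, 0, 0, 0, -0.09], [-0.3, 0, 0, 0, 0, 0, 0], [-0.3, 0, 0, 0, 0, 0, 0]]

```text
time: 8.88
position: [0.4708, -0.1882, 0.1407]
tool_rot: [[0.603, 0.798, 0.015], [0.798, -0.602, -0.018], [-0.005, 0.022, -1.0]]
force: [0.8, -0.5, 0.0]
width: 0.651
```

```bash
python3 - <<'E'
from h import *
st()
a=arm.get_image('wrist');cv2.imwrite('pics/w4.png',a)
cv2.imwrite('pics/w4b.png',cv2.resize(a,(800,600),interpolation=cv2.INTER_CUBIC))
cv2.imwrite('pics/t4.png',arm.get_image('top'))
E
```

```text
8.88 [ 0.4708 -0.1882  0.1407] [-0.46   0.182  1.996 -0.012  0.943  0.193] [ 0.8 -0.5  0. ] 0.651
[[ 0.603  0.798  0.015]
 [ 0.798 -0.602 -0.018]
 [-0.005  0.022 -1.   ]]
```

View pics/w4b.png

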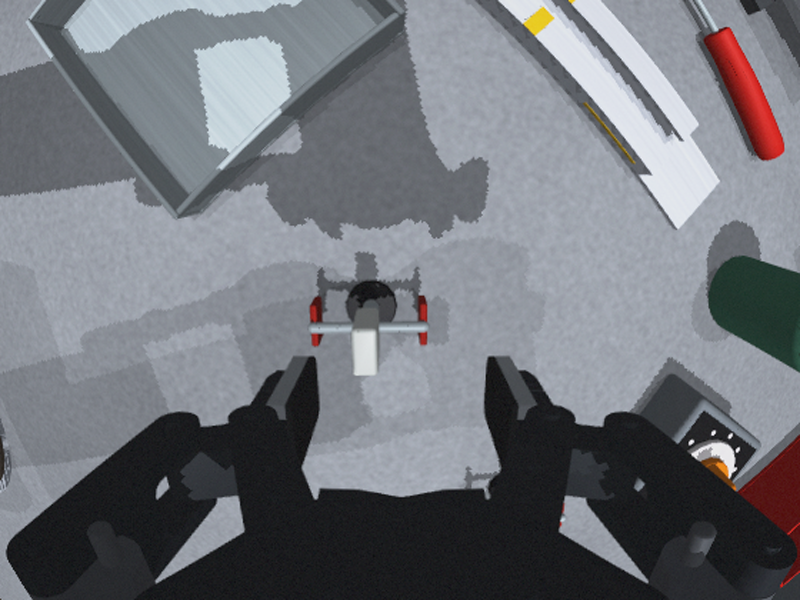

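```bash
python3 - <<'E'
from h import *
f=lambda u,v,z: ray('wrist',(u*.7,v*.7),z)[:2]
p,q=f(310,328,.046),f(428,327,.046);v=q-p
print('bar',(p+q)/2,np.linalg.norm(v),np.degrees(np.arctan2(v[1],v[0])),'foot',f(371,303,.006),'tab',f(365,353,.084))
E
```

```text
bar [ 0.45194222 -0.18917399] 0.06401626689416062 -36.65694972230937 foot [ 0.45318997 -0.18712587] tab [ 0.45233541 -0.1885933 ]
```

Call:
send_rows:
  plan:
    - [[-0.3, -10, 0, 0, 0.018, 0.015, 0], [-0.3, -7, 0, -15, 0, 0, 0], [-0.3, 0, 0, -20, 0, 0, 0], [-0.3, 0, 0, -15, 0, 0, 0], [-0.3, 0, 0, 0, 0, 0, 0]]

```text
time: 9.4
position: [0.4577, -0.185, 0.0914]
tool_rot: [[0.592, 0.806, 0.002], [0.806, -0.592, 0.002], [0.003, 0.0, -1.0]]
force: [-0.3, -0.2, -0.4]
width: 0.649
```

Call:
send_rows:
  plan:
    - [[-0.3, -5, -3, 0, 0, 0, 0], [-0.3, 0, 0, -12, 0, 0, 0], [-0.3, 0, 0, -12, 0, 0, 0], [-0.3, 0, 0, -8, 0, 0, 0], [-0.3, 0, 0, 0, 0, 0, 0], [-0.3, 0, 0, 0, 0, 0, 0]]

```text
time: 9.9
position: [0.4543, -0.1874, 0.0601]
tool_rot: [[0.586, 0.81, 0.003], [0.81, -0.586, 0.003], [0.004, 0.001, -1.0]]
force: [0.1, 0.1, 0.9]
width: 0.649
```

Call:
send_rows:
  plan:
    - [[-0.3, -1.5, -0.5, -5, 0, 0, 0], [0.3, 0, 0, 0, 0, 0, 0], [1, 0, 0, 0, 0, 0, 0], [1, 0, 0, 0, 0, 0, 0], [1, 0, 0, 0, 0, 0, 0], [1, 0, 0, 0, 0, 0, 0], [1, 0, 0, 0, 0, 0, 0]]

```text
time: 10.48
position: [0.4538, -0.1885, 0.0563]
tool_rot: [[0.585, 0.811, 0.005], [0.811, -0.585, 0.001], [0.004, 0.003, -1.0]]
force: [0.1, 0.9, -1.1]
width: 0.128
```

Call:
send_rows:
  plan:
    - [[1, 0, 0, 25, 0, 0, 0], [1, 0, 0, 22, 0, 0, 0], [1, 26, -7.5, 0, 0, 0, 0.095], [1, 26, -7.5, 0, 0, 0, 0.095], [1, 26, -7.5, 0, 0, 0, 0.095], [1, 26, -7.5, 0, 0, 0, 0.095], [1, 26, -7.5, 0, 0, 0, 0.095], [1, 26, -7.5, 0, 0, 0, 0.095], [1, 26, -7.5, 0, 0, 0, 0.095], [1, 26, -7.5, 0, 0, 0, 0.095]]

```text
time: 11.32
position: [0.6598, -0.2462, 0.1025]
tool_rot: [[-0.168, 0.986, -0.012], [0.986, 0.168, 0.001], [0.003, -0.012, -1.0]]
force: [-0.3, -0.5, -0.8]
width: 0.126
```

Call:
send_rows:
  plan:
    - [[1, 0, 0, 0, 0, 0, 0], [1, 0, 0, 0, 0, 0, 0]]

```text
time: 11.48
position: [0.6651, -0.2477, 0.1017]
tool_rot: [[-0.171, 0.985, -0.007], [0.985, 0.171, -0.001], [0.0, -0.007, -1.0]]
force: [0.0, -0.0, -1.4]
width: 0.13
```

Call:
send_rows:
  plan:
    - [[1, 7.5, 0, 0, 0, -0.006, -0.021], [1, 0, 0, -11, 0, 0, 0], [1, 0, 0, -11, 0, 0, 0], [1, 0, 0, -9, 0, 0, 0], [1, 0, 0, 0, 0, 0, 0], [1, 0, 0, 0, 0, 0, 0]]

```text
time: 11.98
position: [0.668, -0.2457, 0.065]
tool_rot: [[-0.145, 0.989, -0.007], [0.989, 0.145, 0.002], [0.003, -0.007, -1.0]]
force: [-0.5, 0.4, -1.0]
width: 0.125
```

Call:
send_rows:
  plan:
    - [[1, 4.5, 0, 0, 0, 0, 0.006], [1, 0.5, 0, 0, 0, 0, 0], [1, 0, 0, 0, 0, 0, 0]]

```text
time: 12.23
position: [0.6718, -0.2453, 0.064]
tool_rot: [[-0.151, 0.988, -0.01], [0.988, 0.151, 0.003], [0.005, -0.009, -1.0]]
force: [-0.7, -0.1, -1.6]
width: 0.131
```

Call:
send_rows:
  plan:
    - [[1, -1.5, 10, 1, 0, 0, 0], [1, -1.5, 10, 0, 0, 0, 0], [1, -1.6, 10, 0, 0, 0, 0], [1, -2, 13, 0, 0, 0, 0], [1, -2.3, 15, 0, 0, 0, 0], [1, 0, 0, 0, 0, 0, 0]]

```text
time: 12.73
position: [0.663, -0.1813, 0.0674]
tool_rot: [[-0.15, 0.989, -0.007], [0.989, 0.15, 0.003], [0.004, -0.006, -1.0]]
force: [-0.0, 0.7, -2.4]
width: 0.126
```

Call:
send_rows:
  plan:
    - [[1, -2.8, 17, -1.5, 0, 0, 0], [1, -2.6, 17, -1, 0, 0, 0], [1, -2.6, 17, 0, 0, 0, 0], [1, -2.6, 17, 0, 0, 0, 0], [1, -2.6, 17, 0, 0, 0, 0], [1, -2.6, 17, 0, 0, 0, 0], [1, 0, 0, 0, 0, 0, 0]]

```text
time: 13.32
position: [0.6454, -0.0695, 0.0657]
tool_rot: [[-0.155, 0.988, -0.005], [0.988, 0.155, 0.001], [0.002, -0.005, -1.0]]
force: [-0.8, -0.8, -1.4]
width: 0.128
```

Call:
send_rows:
  plan:
    - [[1, -2, 13, -1, 0, 0, 0], [1, -2.2, 13, -1, 0, 0, 0], [1, 0, 1, -1, 0, 0, 0], [1, 0, 0, 0, 0, 0, 0]]

```text
time: 13.65
position: [0.6408, -0.0389, 0.0628]
tool_rot: [[-0.158, 0.987, -0.004], [0.987, 0.158, -0.0], [0.001, -0.004, -1.0]]
force: [0.7, -0.4, -0.9]
width: 0.127
```

Call:
send_rows:
  plan:
    - [[0.2, 0, 0, 0, 0, 0, 0], [-0.3, 0, 0, 0, 0, 0, 0], [-0.3, 0, 0, 0, 0, 0, 0], [-0.3, 0, 0, 20, 0, 0, 0], [-0.3, 0, 0, 25, 0, 0, 0], [-0.3, 0, 0, 25, 0, 0, 0], [-0.3, -16, -28, 0, 0, 0, -0.095], [-0.3, -16, -28, 0, 0, 0, -0.095], [-0.3, -16, -28, 0, 0, 0, -0.095], [-0.3, -16, -28, 0, 0, 0, -0.095]]

```text
time: 14.48
position: [0.5811, -0.1552, 0.1388]
tool_rot: [[0.232, 0.973, 0.006], [0.973, -0.232, -0.002], [-0.0, 0.007, -1.0]]
force: [0.2, -1.7, -0.0]
width: 0.652
```

Call:
send_rows:
  plan:
    - [[-0.3, -16, -28, 0, 0, 0, -0.095], [-0.3, -16, -28, 0, 0, 0, -0.095], [-0.3, -16, -28, 0, 0, 0, -0.095], [-0.3, -16, -28, 0, 0, 0, -0.095], [-0.3, -16, -28, 0, 0, 0, 0], [-0.3, -14, -25, 0, 0, 0, 0], [-0.3, 0, 0, 0, 0, 0, 0], [-0.3, 0, 0, 0, 0, 0, 0]]

```text
time: 15.15
position: [0.4795, -0.3409, 0.1441]
tool_rot: [[0.607, 0.795, 0.013], [0.795, -0.606, -0.015], [-0.004, 0.019, -1.0]]
force: [-0.4, -0.4, -0.4]
width: 0.648
```

```bash
python3 - <<'E'
from h import *
st()
a=arm.get_image('wrist');cv2.imwrite('pics/w5.png',a)
cv2.imwrite('pics/w5b.png',cv2.resize(a,(800,600),interpolation=cv2.INTER_CUBIC))
E
```

```text
15.15 [ 0.4795 -0.3409  0.1441] [-0.69   0.324  1.805 -0.004  0.993 -0.037] [-0.4 -0.4 -0.4] 0.648
[[ 0.607  0.795  0.013]
 [ 0.795 -0.606 -0.015]
 [-0.004  0.019 -1.   ]]
```

View pics/w5b.png

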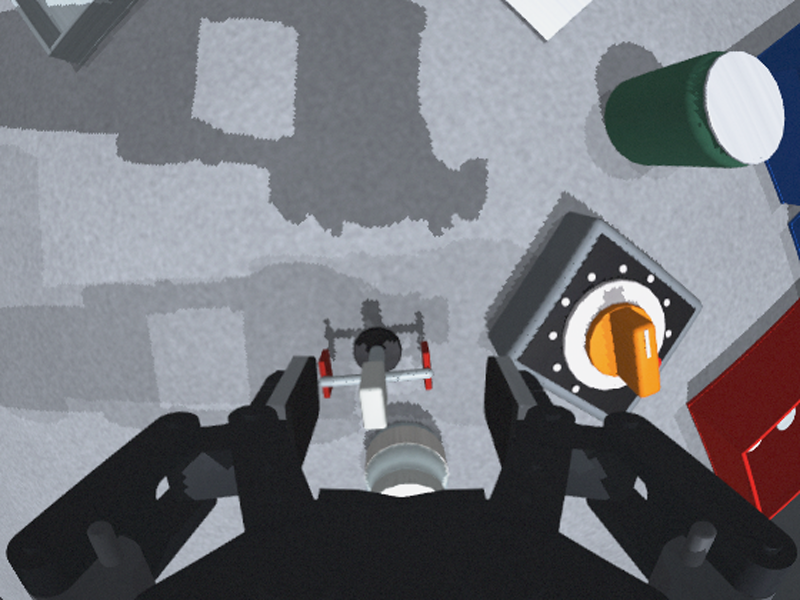

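```bash
python3 - <<'E'
from h import *
f=lambda u,v,z: ray('wrist',(u*.7,v*.7),z)[:2]
p,q=f(321,382,.046),f(433,376,.046);v=q-p
print('bar',(p+q)/2,np.linalg.norm(v),np.degrees(np.arctan2(v[1],v[0])),'foot',f(378,350,.006),'tab',f(373,408,.084))
print('knob disc',f(614,334,.052))
a=cv2.imread('pics/w5.png');cv2.imwrite('pics/k5.png',cv2.resize(a[180:300,340:500],(800,600),interpolation=cv2.INTER_CUBIC))
E
```

```text
bar [ 0.44300877 -0.37050412] 0.06431515555340911 -33.995168147437624 foot [ 0.44414513 -0.36863818] tab [ 0.44383552 -0.36828197]
knob disc [ 0.56938631 -0.43239706]
```

View pics/k5.png

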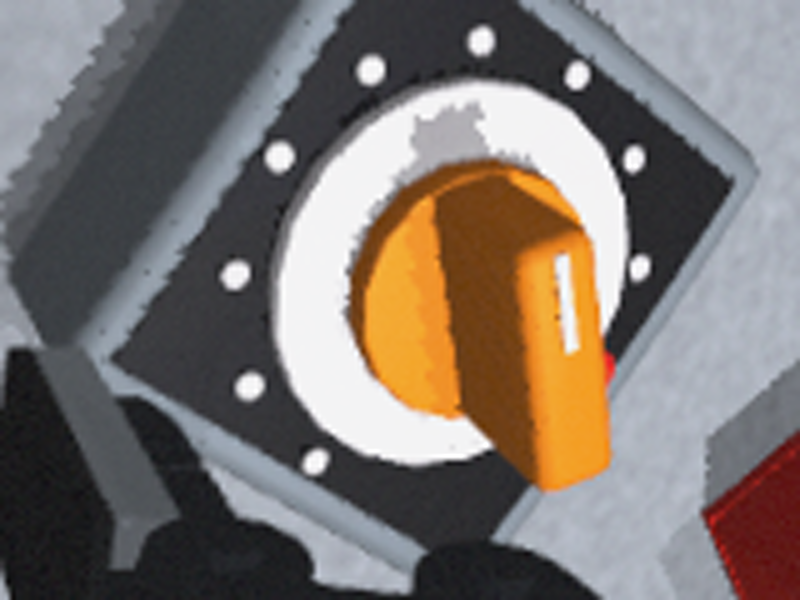

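```bash
python3 - <<'E'
from h import *
f=lambda u,v,z: ray('wrist',(340+u/5,180+v/5),z)[:2]
p,q=f(575,488,.094),f(553,238,.094);v=q-p
ang=lambda v:np.degrees(np.arctan2(v[1],v[0])).round(1)
c=(p+q)/2
print('bar',c,np.linalg.norm(v),'pointer ang',ang(v))
for d in((315,462),(248,386),(234,275),(280,157),(371,70),(481,40),(577,75),(634,158),(640,267),(609,368)): print(ang(f(*d,.05)-c),end=' ')
E
```

```text
bar [ 0.5687022  -0.43239808] 0.04181334759252172 pointer ang 69.8
-155.4 173.9 143.2 111.5 80.1 49.2 19.0 -10.1 -39.0 -64.9
```

Call:
send_rows:
  plan:
    - [[-0.3, -12, -9, 0, 0.015, 0.013, 0.055], [-0.3, -12, -9, 0, 0, 0, 0], [-0.3, -12, -9, -5, 0, 0, 0], [-0.3, 0, 0, -15, 0, 0, 0], [-0.3, 0, 0, -15, 0, 0, 0], [-0.3, 0, 0, 0, 0, 0, 0], [-0.3, 0, 0, 0, 0, 0, 0]]

```text
time: 15.78
position: [0.4476, -0.3657, 0.1106]
tool_rot: [[0.553, 0.833, 0.005], [0.833, -0.553, -0.002], [0.001, 0.005, -1.0]]
force: [-0.3, 0.2, 0.2]
width: 0.647
```

Call:
send_rows:
  plan:
    - [[-0.3, -4, -3, 0, 0, 0, 0], [-0.3, 0, 0, -15, 0, 0, 0], [-0.3, 0, 0, -15, 0, 0, 0], [-0.3, 0, 0, -12, 0, 0, 0], [-0.3, 0, 0, -8, 0, 0, 0], [-0.3, 0, 0, 0, 0, 0, 0]]

```text
time: 16.28
position: [0.4481, -0.3694, 0.0642]
tool_rot: [[0.549, 0.836, 0.011], [0.836, -0.548, -0.008], [-0.0, 0.014, -1.0]]
force: [-0.3, 0.3, -0.6]
width: 0.651
```

Call:
send_rows:
  plan:
    - [[-0.3, -4, 0.5, -5, 0.008, 0.011, 0], [-0.3, 0, 0, -4, 0, 0, 0], [0.3, 0, 0, 0, 0, 0, 0], [1, 0, 0, 0, 0, 0, 0], [1, 0, 0, 0, 0, 0, 0], [1, 0, 0, 0, 0, 0, 0], [1, 0, 0, 0, 0, 0, 0], [1, 0, 0, 0, 0, 0, 0]]

```text
time: 16.95
position: [0.445, -0.37, 0.0564]
tool_rot: [[0.548, 0.836, 0.001], [0.836, -0.548, -0.001], [-0.0, 0.002, -1.0]]
force: [0.8, 0.6, -0.2]
width: 0.13
```

Call:
send_rows:
  plan:
    - [[1, 0, 0, 25, 0, 0, 0], [1, 0, 0, 22, 0, 0, 0], [1, 28, 15.5, 0, 0, 0, 0.089], [1, 28, 15.5, 0, 0, 0, 0.089], [1, 28, 15.5, 0, 0, 0, 0.089], [1, 28, 15.5, 0, 0, 0, 0.089], [1, 28, 15, 0, 0, 0, 0.089], [1, 28, 15, 0, 0, 0, 0.089], [1, 28, 15, 0, 0, 0, 0.089], [1, 28, 15, 0, 0, 0, 0.089]]

```text
time: 17.78
position: [0.6698, -0.245, 0.105]
tool_rot: [[-0.154, 0.988, -0.004], [0.988, 0.154, -0.004], [-0.003, -0.004, -1.0]]
force: [-0.2, -0.8, -1.6]
width: 0.13
```

Call:
send_rows:
  plan:
    - [[1, 0, 0, 0, 0, 0, 0], [1, 0, 0, 0, 0, 0, 0]]

```text
time: 17.95
position: [0.6761, -0.2402, 0.1049]
tool_rot: [[-0.162, 0.987, 0.001], [0.987, 0.162, -0.003], [-0.003, 0.001, -1.0]]
force: [-0.3, -0.8, -1.8]
width: 0.127
```

Call:
send_rows:
  plan:
    - [[1, -2, -8, 0, 0, 0, -0.01], [1, 0, 0, -12, 0, 0, 0], [1, 0, 0, -12, 0, 0, 0], [1, 0, 0, -10, 0, 0, 0], [1, 0, 0, 0, 0, 0, 0], [1, 0, 0, 0, 0, 0, 0]]

```text
time: 18.45
position: [0.6685, -0.2513, 0.0653]
tool_rot: [[-0.145, 0.989, -0.004], [0.989, 0.145, -0.002], [-0.001, -0.005, -1.0]]
force: [-0.5, 0.8, -0.6]
width: 0.125
```

Line x at y=-0.2513 is 0.6733, so +5.

Call:
send_rows:
  plan:
    - [[1, 4.5, 0, 0, 0, 0, 0.006], [1, 0.5, 0, 0, 0, 0, 0], [1, 0, 0, 0, 0, 0, 0]]

```text
time: 18.7
position: [0.672, -0.252, 0.0639]
tool_rot: [[-0.15, 0.989, -0.007], [0.989, 0.15, -0.001], [0.001, -0.007, -1.0]]
force: [0.3, -0.3, -0.6]
width: 0.128
```

Call:
send_rows:
  plan:
    - [[1, -1.5, 10, 1, 0, 0, 0], [1, -1.5, 10, 0, 0, 0, 0], [1, 0, 0, 0, 0, 0, 0]]

```text
time: 18.95
position: [0.6699, -0.2309, 0.0663]
tool_rot: [[-0.149, 0.989, -0.005], [0.989, 0.149, -0.001], [-0.0, -0.005, -1.0]]
force: [1.2, -0.1, -0.6]
width: 0.131
```

Call:
send_rows:
  plan:
    - [[1, -1.6, 10, -1, 0, 0, 0], [1, -1.6, 10, 0, 0, 0, 0], [1, -2.2, 14, 0, 0, 0, 0], [1, -2.4, 16, 0, 0, 0, 0], [1, -2.4, 16, 0, 0, 0, 0], [1, 0, 0, 0, 0, 0, 0]]

```text
time: 19.45
position: [0.6586, -0.1556, 0.0666]
tool_rot: [[-0.15, 0.989, -0.004], [0.989, 0.15, -0.0], [0.0, -0.004, -1.0]]
force: [0.1, 0.1, -1.2]
width: 0.126
```

Call:
send_rows:
  plan:
    - [[1, -2.5, 16, -1, 0, 0, 0], [1, -2.5, 16, -1, 0, 0, 0], [1, -2.5, 16, 0, 0, 0, 0], [1, -2.5, 16, 0, 0, 0, 0], [1, -1.6, 10, -1, 0, 0, 0], [1, 0, 0, 0, 0, 0, 0], [1, 0, 0, 0, 0, 0, 0]]

```text
time: 20.03
position: [0.6454, -0.0723, 0.0638]
tool_rot: [[-0.156, 0.988, -0.003], [0.988, 0.156, -0.002], [-0.002, -0.003, -1.0]]
force: [0.4, -1.3, -1.0]
width: 0.126
```

Call:
send_rows:
  plan:
    - [[0.2, 0, 0, -1, 0, 0, 0], [-0.3, 0, 0, 0, 0, 0, 0], [-0.3, 0, 0, 0, 0, 0, 0], [-0.3, 0, 0, 25, 0, 0, 0], [-0.3, 0, 0, 30, 0, 0, 0], [-0.3, 0, 0, 35, 0, 0, 0], [-0.3, -14, 25, 15, 0, 0, 0], [-0.3, -14, 25, 15, 0, 0, 0], [-0.3, -14, 25, 10, 0, 0, 0], [-0.3, -14, 25, 0, 0, 0, 0]]

```text
time: 20.87
position: [0.5924, 0.0173, 0.1992]
tool_rot: [[-0.139, 0.99, 0.004], [0.99, 0.139, -0.006], [-0.007, 0.003, -1.0]]
force: [-0.0, 0.2, 1.0]
width: 0.653
```

```bash
python3 -c "
from h import *
st();cv2.imwrite('pics/t6.png',arm.get_image('top'))"
```

```text
20.87 [0.5924 0.0173 0.1992] [-0.041  0.276  1.744 -0.007  1.117 -0.178] [-0.   0.2  1. ] 0.653
[[-0.139  0.99   0.004]
 [ 0.99   0.139 -0.006]
 [-0.007  0.003 -1.   ]]
```

Call:
send_rows:
  plan:
    - [[-0.3, -11, 28, 0, 0.1, 0, 0], [-0.3, -11, 28, 0, 0.1, 0, 0], [-0.3, -11, 28, 0, 0.1, 0, 0], [-0.3, -11, 28, 0, 0.1, 0, 0], [-0.3, 0, 25, 0, 0.1, 0, 0], [-0.3, 0, 0, 0, 0.1, 0, 0], [-0.3, 0, 0, 0, 0, 0, 0], [-0.3, 0, 0, 0, 0, 0, 0]]

```text
time: 21.58
position: [0.5474, 0.1627, 0.2048]
tool_rot: [[-0.144, 0.989, 0.015], [0.806, 0.109, 0.582], [0.574, 0.096, -0.813]]
force: [-0.0, 0.5, 0.1]
width: 0.651
```

```bash
python3 - <<'E'
from h import *
s=st()
a=arm.get_image('wrist');cv2.imwrite('pics/w6b.png',cv2.resize(a,(800,600),interpolation=cv2.INTER_CUBIC))
import json;json.dump({k:np.array(v).tolist() for k,v in s.items()},open('s6.json','w'))
K,r,t=cal('wrist');np.savez('c6.npz',K=K,r=r,t=t)
E
```

```text
21.58 [0.5474 0.1627 0.2048] [-0.12   0.252  1.896  0.683  1.161 -0.595] [-0.   0.5  0.1] 0.651
[[-0.144  0.989  0.015]
 [ 0.806  0.109  0.582]
 [ 0.574  0.096 -0.813]]
```

View pics/w6b.png

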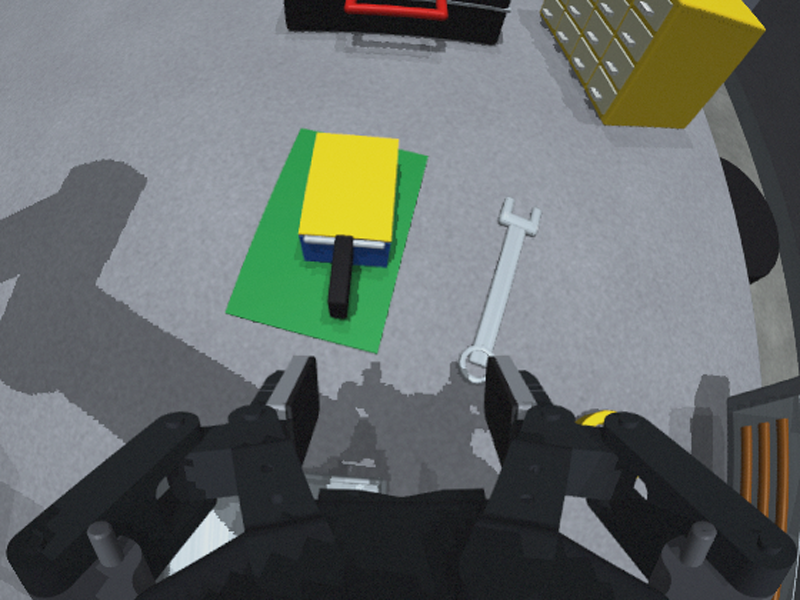

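```bash
cat > kin.py <<'E'
import numpy as np
from scipy.spatial.transform import Rotation as Ro
from scipy.optimize import least_squares
S=[([-1.403,.309,1.635,0,1.2,-.07],[.1471,-.6066,.23]),([-.424,.268,1.698,.001,1.178,.074],[.5635,-.2062,.2254]),([-.344,.307,2.03,-.003,.787,.176],[.4904,-.13,.0651]),([-.413,.611,1.471,-.015,1.069,-.586],[.6704,-.251,.1023]),([-.46,.182,1.996,-.012,.943,.193],[.4708,-.1882,.1407]),([-.69,.324,1.805,-.004,.993,-.037],[.4795,-.3409,.1441]),([-.041,.276,1.744,-.007,1.117,-.178],[.5924,.0173,.1992]),([-.12,.252,1.896,.683,1.161,-.595],[.5474,.1627,.2048])]
def fk(q,p,s4=1,c=np.pi/2):
    a1,d1,a2,a3,d4,d6=p
    R1=Ro.from_euler('z',q[0]).as_matrix(); R2=R1@Ro.from_euler('y',q[1]).as_matrix(); R3=R2@Ro.from_euler('y',q[2]).as_matrix()
    R4=R3@Ro.from_euler('z',s4*q[3]).as_matrix(); R5=R4@Ro.from_euler('y',q[4]).as_matrix(); R6=R5@Ro.from_euler('z',q[5]+c).as_matrix()
    w=np.array([0,0,d1])+R1@[a1,0,0]+R2@[0,0,a2]+R3@[a3,0,d4]
    return w+R6@[0,0,d6],R6,w
def fit():
    best=None
    for s4 in(1,-1):
        f=lambda p:np.concatenate([fk(q,p,s4)[0]-x for q,x in S])
        r=least_squares(f,[0,.35,.4,0,.4,.25])
        if best is None or r.cost<best[0]: best=(r.cost,s4,r.x,np.abs(r.fun).max())
    return best
if __name__=='__main__':
    b=fit();print(b)
    for i in(0,7):print(fk(S[i][0],b[2],b[1])[1].round(3))
E
python3 kin.py; python3 - <<'E'
from h import *
f=lambda u,v,z: ray('wrist',(u*.7,v*.7),z)
L=[f(u,v,.050) for u,v in((316,133),(399,139),(396,242),(300,234))]
L=np.array(L)[:,:2];print(L.round(4).tolist(),[np.linalg.norm(L[i]-L[i-1]).round(4) for i in range(4)])
ax=(L[0]+L[1]-L[2]-L[3])/2;print('boxx',np.degrees(np.arctan2(ax[1],ax[0])),'hinge mid',(L[2]+L[3])/2)
print('fin',f(343,240,.052),f(340,303,.052))
M=[f(u,v,.002)[:2].round(4).tolist() for u,v in((300,129),(427,155),(377,353),(227,313))];print('mat',M,np.mean(M,0))
E
```

```text
(np.float64(0.00681697698806424), 1, array([-0.00454271,  0.38062229,  0.48029785,  0.03587581,  0.53201449,
        0.38138054]), np.float64(0.04395255071814557))
[[ 0.972  0.236 -0.   ]
 [ 0.236 -0.972  0.002]
 [ 0.    -0.002 -1.   ]]
[[-0.145  0.989  0.015]
 [ 0.806  0.109  0.581]
 [ 0.573  0.096 -0.814]]
[[0.4657, 0.3874], [0.5364, 0.3922], [0.5454, 0.2932], [0.4733, 0.2891]] [np.float64(0.0985), np.float64(0.0709), np.float64(0.0994), np.float64(0.0722)]
boxx 94.8139957615922 hinge mid [0.50933748 0.2911592 ]
fin [0.50633536 0.28778852 0.052     ] [0.51200012 0.23890803 0.052     ]
mat [[0.4376, 0.43], [0.5654, 0.4175], [0.543, 0.2191], [0.4166, 0.2338]] [0.49065 0.3251 ]
```

```bash
sed -i 's/a1,d1,a2,a3,d4,d6=p/a1,d1,a2,a3,d4,d6,a5=p/; s/return w+R6@\[0,0,d6\],R6,w/return w+R5@[a5,0,d6],R6,w/; s/\[0,.35,.4,0,.4,.25\]/[0,.35,.4,0,.4,.25,.05]/' kin.py && python3 kin.py
```

```text
(np.float64(0.006768163846508258), 1, array([-0.05995778,  0.40858006,  0.47970116,  0.03497849,  0.53165848,
        0.40901678, -0.05591849]), np.float64(0.04397680214820295))
[[ 0.972  0.236 -0.   ]
 [ 0.236 -0.972  0.002]
 [ 0.    -0.002 -1.   ]]
[[-0.145  0.989  0.015]
 [ 0.806  0.109  0.581]
 [ 0.573  0.096 -0.814]]
```

```bash
sed -i 's/d6,a5=p/d6,a5,b=p/; s/R1@\[a1,0,0\]/R1@[a1,b,0]/; s/.25,.05\]/.25,.05,.04]/' kin.py && python3 kin.py | head -3
```

```text
(np.float64(1.1010528578035052e-07), 1, array([-0.00107094,  0.31363714,  0.48201608,  0.03581005,  0.52582724,
        0.31765615, -0.00122837,  0.04352584]), np.float64(0.00021306622566755196))
[[ 0.972  0.236 -0.   ]
```

```bash
cat > plan.py <<'E'
from kin import *
b=fit(); p=b[2]
lo=np.array([-3.06,-.79,.05,-1.19,.05,-2.94]);hi=np.array([3.06,1.96,2.63,4.34,2.64,2.94])
def ik(pos,R,q0):
    def f(q):
        x,Rq,_=fk(q,p); return np.concatenate([(x-pos)*5,(Rq-R).ravel(),(q-q0)*1e-4])
    r=least_squares(f,np.clip(q0,lo+.01,hi-.01),bounds=(lo,hi)); return r.x,np.abs(r.fun[:12]).max()
def box_tool(psi,th,pitch,grasp,flip=1):
    Rb=Ro.from_euler('z',psi).as_matrix()@Ro.from_euler('y',th).as_matrix()
    z=np.array([np.sin(pitch),0,-np.cos(pitch)]);x=flip*np.array([np.cos(pitch),0,np.sin(pitch)]);Rg=np.array([x,np.cross(z,x),z]).T
    R=Rb@Rg; return grasp+R@[0,0,.019],R
E
cat > search.py <<'E'
from plan import *
d=np.radians; q6=np.array([-.12,.252,1.896,.683,1.161,-.595]); tray=np.array([.478,.023])
for pitch in(40,):
  x,R=box_tool(d(95),0,d(pitch),np.array([.511,.261,.25])); qs,e=ik(x,R,q6)
  for dst in range(-30,231,20):
    q=qs;bad=None
    n=max(1,abs(dst-95)//10+1)
    for psi in np.linspace(95,dst,n):
        u=np.array([np.cos(d(dst)),np.sin(d(dst))]);fr=(abs(psi-95)/max(1,abs(dst-95)))
        g=np.r_[(1-fr)*np.array([.511,.261])+fr*(tray+.05*u),.26]
        x,R=box_tool(d(psi),0,d(pitch),g);q,e=ik(x,R,q)
        if e>.01:bad=('yaw',psi,e);break
    if not bad:
      qy=q
      for th in range(0,131,10):
        g=np.r_[tray+.05*u,.26-.05*th/130];x,R=box_tool(d(dst),d(th),d(pitch),g);qn,e=ik(x,R,q)
        if e>.01 or abs(qn-q).max()>.8:bad=('tip',th,e,(qn-q).round(1));break
        q=qn
    print(dst,bad,q.round(2),fk(q,p)[2].round(2))
E
python3 search.py
```

```text
-30 None [-0.25  1.01  1.24  0.42  2.42  1.9 ] [ 0.78 -0.15  0.21]
-10 None [-0.1   1.06  1.15  0.13  2.5   1.67] [ 0.82 -0.04  0.21]
10 None [ 0.05  1.06  1.14 -0.21  2.5   1.4 ] [0.82 0.08 0.21]
30 None [ 0.19  1.03  1.21 -0.51  2.41  1.18] [0.78 0.2  0.21]
50 None [ 0.34  0.96  1.35 -0.73  2.26  1.06] [0.7  0.29 0.21]
70 None [ 0.47  0.87  1.54 -0.9   2.08  1.02] [0.6  0.35 0.21]
90 None [ 0.59  0.76  1.77 -1.07  1.89  1.04] [0.48 0.37 0.21]
110 ('tip', 130, np.float64(0.05844420297296693), array([ 0. ,  0.1, -0.1, -0. ,  0.1,  0.1])) [ 0.68  0.53  2.03 -1.19  1.6   1.03] [0.36 0.35 0.27]
130 ('tip', 100, np.float64(0.03289421203157061), array([ 0.1,  0.1, -0. , -0.1,  0.1,  0.2])) [ 0.55  0.02  2.28 -1.08  1.03  0.54] [0.3  0.24 0.42]
150 ('tip', 90, np.float64(0.018757119823034518), array([ 0.1,  0. ,  0.1, -0.3,  0. ,  0.3])) [ 0.35 -0.24  2.4  -0.88  0.69 -0.08] [0.27 0.14 0.46]
170 ('tip', 100, np.float64(0.10027930344399874), array([-0.1, -0.1,  0. , -0. , -0.1, -0. ])) [ 0.13 -0.41  2.61 -1.19  0.25 -0.19] [0.2  0.07 0.42]
190 ('tip', 90, np.float64(0.01685706767108594), array([-0. , -0. ,  0.1,  0.5, -0.1, -0.5])) [-0.26 -0.43  2.52  0.63  0.48 -2.49] [ 0.24 -0.02  0.46]
210 ('tip', 80, np.float64(0.050895918311587296), array([-0. , -0. ,  0.1,  0.2, -0.1, -0.1])) [-0.38 -0.27  2.35  0.57  0.81 -2.83] [ 0.3  -0.08  0.49]
230 ('tip', 60, np.float64(0.018509407833775138), array([-0.1, -0. ,  0.1,  0.2, -0.1, -0.2])) [-0.24 -0.09  2.11  0.18  1.05 -2.76] [ 0.41 -0.05  0.53]
```

```bash
cat > go.py <<'E'
from plan import *
from h import st
def delta(x,R):
    s=st(); R0=np.array(s['tool_rot']); print('d mm',((x-s['position'])*1000).round(1),'rotvec',Ro.from_matrix(R@R0.T).as_rotvec().round(3),'| tgt',np.round(x,4))
d=np.radians
E
python3 - <<'E'
from go import *
x,R=box_tool(d(95),0,d(40),np.array([.511,.2595,.035]))
print('grasp',x); delta(x-.09*R[:,2],R); print(R.round(3))
E
```

```text
grasp [0.50993557 0.27166649 0.02044516]
21.63 [0.5472 0.1625 0.2045] [-0.12   0.252  1.897  0.682  1.161 -0.595] [-0.7 -0.7 -0.7] 0.649
[[-0.145  0.989  0.015]
 [ 0.807  0.109  0.581]
 [ 0.573  0.096 -0.814]]
d mm [ -32.3   51.5 -115.1] rotvec [ 0.075  0.104 -0.019] | tgt [0.515  0.214  0.0894]
[[-0.067  0.996 -0.056]
 [ 0.763  0.087  0.64 ]
 [ 0.643  0.    -0.766]]
```

Call:
send_rows:
  plan:
    - [[-0.3, -8, 12, -25, 0.038, 0.052, -0.01], [-0.3, -8, 12, -25, 0.037, 0.052, -0.009], [-0.3, -8, 12, -25, 0, 0, 0], [-0.3, -8, 12, -25, 0, 0, 0], [-0.3, 0, 0, 0, 0, 0, 0], [-0.3, 0, 0, 0, 0, 0, 0]]

```text
time: 22.13
position: [0.5227, 0.2094, 0.1076]
tool_rot: [[-0.073, 0.996, -0.044], [0.771, 0.085, 0.632], [0.633, 0.012, -0.774]]
force: [-0.0, -0.4, 0.9]
width: 0.645
```

```bash
python3 - <<'E'
from go import *
import cv2
from bench import arm
x,R=box_tool(d(95),0,d(40),np.array([.511,.2595,.035]))
delta(x-.09*R[:,2],R); delta(x,R)
a=arm.get_image('wrist');cv2.imwrite('pics/w7.png',cv2.resize(a[:,100:460],(600,700))[:600])
E
```

```text
22.13 [0.5227 0.2094 0.1076] [-0.064  0.414  1.955  0.807  1.053 -0.669] [-0.  -0.4  0.9] 0.645
[[-0.073  0.996 -0.044]
 [ 0.771  0.085  0.632]
 [ 0.633  0.012 -0.774]]
d mm [ -7.8   4.6 -18.2] rotvec [0.011 0.013 0.002] | tgt [0.515  0.214  0.0894]
22.13 [0.5227 0.2094 0.1076] [-0.064  0.414  1.955  0.807  1.053 -0.669] [-0.  -0.4  0.9] 0.645
[[-0.073  0.996 -0.044]
 [ 0.771  0.085  0.632]
 [ 0.633  0.012 -0.774]]
d mm [-12.8  62.2 -87.2] rotvec [0.011 0.013 0.002] | tgt [0.5099 0.2717 0.0204]
```

View pics/w7.png

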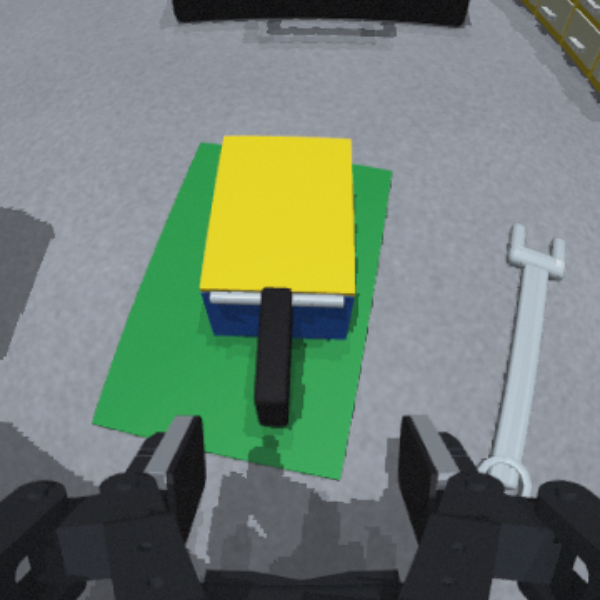

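Call:
send_rows:
  plan:
    - [[-0.3, -5, 4, -10, 0.011, 0.013, 0], [-0.3, -3, 2, -8, 0, 0, 0], [-0.3, -1, 10, -12, 0, 0, 0], [-0.3, -1, 12, -14, 0, 0, 0], [-0.3, -1, 12, -14, 0, 0, 0], [-0.3, 0, 0, 0, 0, 0, 0], [-0.3, 0, 0, 0, 0, 0, 0]]

```text
time: 22.77
position: [0.5207, 0.2482, 0.0547]
tool_rot: [[-0.075, 0.996, -0.038], [0.765, 0.082, 0.639], [0.64, 0.019, -0.768]]
force: [0.9, -0.3, 0.3]
width: 0.651
```

```bash
python3 - <<'E'
from go import *
x,R=box_tool(d(95),0,d(40),np.array([.511,.2595,.035]))
delta(x,R)
E
```

```text
22.77 [0.5207 0.2482 0.0547] [ 0.004  0.512  1.963  0.903  0.951 -0.737] [ 0.9 -0.3  0.3] 0.651
[[-0.075  0.996 -0.038]
 [ 0.765  0.082  0.639]
 [ 0.64   0.019 -0.768]]
d mm [-10.8  23.4 -34.2] rotvec [0.002 0.019 0.005] | tgt [0.5099 0.2717 0.0204]
```

Call:
send_rows:
  plan:
    - [[-0.3, -9, 0, 0, 0, 0.019, 0.005], [-0.3, -3, 9, -13, 0, 0.004, 0], [-0.3, -3, 9, -13, 0, 0.004, 0], [-0.3, -2, 0, -2, 0, 0, 0], [-0.3, 0, 0, 0, 0, 0, 0]]

```text
time: 23.18
position: [0.5054, 0.266, 0.0273]
tool_rot: [[-0.062, 0.996, -0.058], [0.765, 0.085, 0.639], [0.641, -0.005, -0.767]]
force: [-0.4, 1.3, -0.4]
width: 0.649
```

```bash
python3 - <<'E'
from go import *
x,R=box_tool(d(95),0,d(40),np.array([.511,.2595,.035]))
delta(x,R)
E
```

```text
23.18 [0.5054 0.266  0.0273] [ 0.038  0.557  1.976  0.941  0.915 -0.759] [-0.4  1.3 -0.4] 0.649
[[-0.062  0.996 -0.058]
 [ 0.765  0.085  0.639]
 [ 0.641 -0.005 -0.767]]
d mm [ 4.5  5.6 -6.9] rotvec [ 0.002 -0.004  0.002] | tgt [0.5099 0.2717 0.0204]
```

Call:
send_rows:
  plan:
    - [[-0.3, 4.5, 5, -6, 0, 0, 0], [-0.3, 0, 0, 0, 0, 0, 0], [0.3, 0, 0, 0, 0, 0, 0], [1, 0, 0, 0, 0, 0, 0], [1, 0, 0, 0, 0, 0, 0], [1, 0, 0, 0, 0, 0, 0], [1, 0, 0, 0, 0, 0, 0], [1, 0, 0, 0, 0, 0, 0]]

```text
time: 23.85
position: [0.5103, 0.2715, 0.0204]
tool_rot: [[-0.063, 0.996, -0.059], [0.765, 0.086, 0.639], [0.641, -0.005, -0.767]]
force: [-0.3, 0.9, -1.0]
width: 0.157
```

Call:
send_rows:
  plan:
    - [[1, 0, 0, 12, 0, 0, 0], [1, 0, 0, 22, 0, 0, 0], [1, 0, 0, 25, 0, 0, 0], [1, 0, 0, 25, 0, 0, 0], [1, 0, 0, 25, 0, 0, 0], [1, 0, 0, 25, 0, 0, 0], [1, 0, 0, 25, 0, 0, 0], [1, 0, 0, 25, 0, 0, 0], [1, 0, 0, 20, 0, 0, 0], [1, 0, 0, 0, 0, 0, 0]]

```text
time: 24.68
position: [0.5024, 0.2662, 0.2315]
tool_rot: [[-0.058, 0.996, -0.064], [0.775, 0.086, 0.626], [0.629, -0.013, -0.777]]
force: [1.5, -0.6, -1.4]
width: 0.156
```

```bash
python3 - <<'E'
from go import *
u=np.array([np.cos(d(60)),np.sin(d(60))]);g=np.r_[np.array([.478,.023])+.05*u,.26]
x,R=box_tool(d(60),0,d(40),g)
delta(x,R)
E
```

```text
24.68 [0.5024 0.2662 0.2315] [ 0.046  0.203  1.923  0.746  1.182 -0.388] [ 1.5 -0.6 -1.4] 0.156
[[-0.058  0.996 -0.064]
 [ 0.775  0.086  0.626]
 [ 0.629 -0.013 -0.777]]
d mm [   6.7 -189.3   14. ] rotvec [ 0.015 -0.017 -0.609] | tgt [0.5091 0.0769 0.2454]
```

Call:
send_rows:
  plan:
    - [[1, 1, -22, 2, 0.002, -0.002, -0.076], [1, 1, -22, 2, 0.002, -0.002, -0.076], [1, 1, -22, 2, 0.002, -0.002, -0.076], [1, 1, -22, 2, 0.002, -0.002, -0.076], [1, 1, -22, 2, 0.002, -0.002, -0.076], [1, 1, -22, 2, 0.002, -0.002, -0.076], [1, 1, -22, 2, 0.002, -0.002, -0.076], [1, 1, -22, 2, 0, 0, -0.076], [1, 0, 0, 0, 0, 0, 0], [1, 0, 0, 0, 0, 0, 0]]

```text
time: 25.52
position: [0.5002, 0.081, 0.2368]
tool_rot: [[0.41, 0.854, 0.32], [0.663, -0.52, 0.539], [0.627, -0.009, -0.779]]
force: [-0.2, -0.0, -2.8]
width: 0.158
```

```bash
python3 - <<'E'
from go import *
import cv2
from bench import arm
u=np.array([np.cos(d(60)),np.sin(d(60))]);g=np.r_[np.array([.478,.023])+.05*u,.26]
x,R=box_tool(d(60),0,d(40),g)
delta(x,R)
a=arm.get_image('side');cv2.imwrite('pics/s8.png',a)
# total tip deltas per 10deg
x0,R0=x,R
for th in range(10,131,10):
    g=np.r_[np.array([.478,.023])+.05*u,.26-.05*th/130]; x1,R1=box_tool(d(60),d(th),d(40),g)
    print(th,((x1-x0)*1000).round(1),Ro.from_matrix(R1@R0.T).as_rotvec().round(3),x1.round(3)); x0,R0=x1,R1
E
```

```text
25.52 [0.5002 0.081  0.2368] [-0.329 -0.04   2.174  0.805  1.019 -0.222] [-0.2 -0.  -2.8] 0.158
[[ 0.41   0.854  0.32 ]
 [ 0.663 -0.52   0.539]
 [ 0.627 -0.009 -0.779]]
d mm [ 8.9 -4.1  8.6] rotvec [ 0.013 -0.019  0.023] | tgt [0.5091 0.0769 0.2454]
10 [-1.4 -2.3 -5.7] [-0.151  0.087  0.   ] [0.508 0.075 0.24 ]
20 [-1.5 -2.6 -5.2] [-0.151  0.087  0.   ] [0.506 0.072 0.234]
30 [-1.6 -2.8 -4.7] [-0.151  0.087 -0.   ] [0.505 0.069 0.23 ]
40 [-1.6 -2.9 -4.1] [-0.151  0.087 -0.   ] [0.503 0.066 0.226]
50 [-1.6 -2.9 -3.6] [-0.151  0.087 -0.   ] [0.501 0.063 0.222]
60 [-1.6 -2.8 -3. ] [-0.151  0.087 -0.   ] [0.5   0.061 0.219]
70 [-1.5 -2.6 -2.4] [-0.151  0.087  0.   ] [0.498 0.058 0.217]
80 [-1.4 -2.3 -1.9] [-0.151  0.087  0.   ] [0.497 0.056 0.215]
90 [-1.2 -2.  -1.5] [-0.151  0.087 -0.   ] [0.496 0.054 0.213]
100 [-0.9 -1.6 -1.1] [-0.151  0.087  0.   ] [0.495 0.052 0.212]
110 [-0.7 -1.2 -0.8] [-0.151  0.087 -0.   ] [0.494 0.051 0.211]
120 [-0.4 -0.7 -0.6] [-0.151  0.087  0.   ] [0.494 0.05  0.211]
130 [-0.1 -0.2 -0.5] [-0.151  0.087 -0.   ] [0.494 0.05  0.21 ]
```

Call:
send_rows:
  plan:
    - [[1, 5, -2, 4, 0.013, -0.019, 0.023], [1, 3, -3, 2, -0.076, 0.044, 0], [1, 0, -1, -2, -0.076, 0.044, 0], [1, -1, -1, -2, -0.076, 0.044, 0], [1, -1, -1, -2, -0.076, 0.044, 0], [1, -1, -1.5, -2, -0.076, 0.044, 0], [1, -1, -1.5, -2, -0.076, 0.044, 0], [1, -1, -1.5, -2, -0.076, 0.044, 0], [1, -1, -1.5, -2, -0.076, 0.044, 0], [1, -1, -1.5, -2, -0.076, 0.044, 0]]

```text
time: 26.4
position: [0.4939, 0.0722, 0.2194]
tool_rot: [[0.493, 0.866, -0.082], [0.86, -0.5, -0.104], [-0.131, -0.02, -0.991]]
force: [-0.5, 0.3, -2.3]
width: 0.152
```

```bash
cat > tip.py <<'E'
from go import *
from h import arm
u=np.array([np.cos(d(60)),np.sin(d(60))])
s=arm.state();R=np.array(s['tool_rot']); x0,R0=box_tool(d(60),0,d(40),np.zeros(3))
rv=Ro.from_matrix(R@R0.T).as_rotvec();th=rv@np.array([-u[1],u[0],0]);print('tip deg',np.degrees(th))
g=np.r_[np.array([.478,.023])+.05*u,.26-.05*min(np.degrees(th),130)/130]
x,R=box_tool(d(60),th,d(40),g);delta(x,R)
E
python3 tip.py
```

```text
tip deg 47.515013261290136
26.4 [0.4939 0.0722 0.2194] [ 0.117  0.142  1.869 -0.099  1.226  0.677] [-0.5  0.3 -2.3] 0.152
[[ 0.493  0.866 -0.082]
 [ 0.86  -0.5   -0.104]
 [-0.131 -0.02  -0.991]]
d mm [ 7.8 -8.1  3.5] rotvec [-0.01  -0.017 -0.   ] | tgt [0.5018 0.0641 0.2229]
```

Call:
send_rows:
  plan:
    - [[1, 3, -4, 2, -0.08, 0.035, 0], [1, 2, -3, 0, -0.08, 0.035, 0], [1, 1, -2, 0, -0.076, 0.044, 0], [1, 0, -1, -1, -0.076, 0.044, 0], [1, 0, -1, -1, -0.076, 0.044, 0], [1, 0, -1, -1, -0.076, 0.044, 0], [1, 0, -1, -1, -0.076, 0.044, 0], [1, 0, -1, -1, -0.076, 0.044, 0]]

```text
time: 27.07
position: [0.4994, 0.0749, 0.2116]
tool_rot: [[0.315, 0.869, -0.381], [0.577, -0.494, -0.651], [-0.754, -0.015, -0.657]]
force: [1.0, 0.3, -3.1]
width: 0.156
```

```bash
python3 tip.py
```

```text
tip deg 88.94047191969979
27.07 [0.4994 0.0749 0.2116] [ 0.362  0.546  1.575 -0.5    1.729  0.978] [ 1.   0.3 -3.1] 0.156
[[ 0.315  0.869 -0.381]
 [ 0.577 -0.494 -0.651]
 [-0.754 -0.015 -0.657]]
d mm [ -3.6 -21.    1.7] rotvec [-0.008 -0.013 -0.007] | tgt [0.4958 0.0539 0.2133]
```

Call:
send_rows:
  plan:
    - [[1, -4, -11, 1, -0.03, 0.01, 0], [1, -3, -11, 1, -0.03, 0.01, 0], [1, 0, -4, 0, -0.076, 0.044, 0], [1, 0, -4, 0, -0.076, 0.044, 0], [1, 0, -3, 0, -0.076, 0.044, 0], [1, 0, -3, 0, -0.076, 0.044, 0], [1, 0, -2, 0, -0.076, 0.044, 0], [1, 0, -2, 0, -0.076, 0.044, 0]]

```text
time: 27.73
position: [0.4918, 0.0379, 0.212]
tool_rot: [[0.047, 0.868, -0.494], [0.106, -0.496, -0.862], [-0.993, -0.012, -0.115]]
force: [-0.6, -0.5, -2.8]
width: 0.156
```

```bash
python3 tip.py
```

```text
tip deg 123.38144271040935
27.73 [0.4918 0.0379 0.212 ] [ 0.387  0.841  1.483 -0.779  2.085  1.017] [-0.6 -0.5 -2.8] 0.156
[[ 0.047  0.868 -0.494]
 [ 0.106 -0.496 -0.862]
 [-0.993 -0.012 -0.115]]
d mm [ 1.8 12.  -1.6] rotvec [-0.006 -0.011 -0.004] | tgt [0.4936 0.05   0.2104]
```

Call:
send_rows:
  plan:
    - [[1, 1, 6, 0, -0.06, 0.03, 0], [1, 1, 6, 0, -0.06, 0.03, 0], [1, 0, 0, 0, -0.06, 0.03, 0], [1, 0, 0, 0, 0, 0, 0], [1, 0, 0, 0, 0, 0, 0], [1, 0, 0, 0, 0, 0, 0], [1, 0, 0, 0, 0, 0, 0], [1, 0, 0, 0, 0, 0, 0], [1, 0, 0, 0, 0, 0, 0], [1, 0, 0, 0, 0, 0, 0]]

```text
time: 28.57
position: [0.4931, 0.0466, 0.2123]
tool_rot: [[-0.043, 0.865, -0.5], [-0.068, -0.502, -0.862], [-0.997, -0.004, 0.08]]
force: [0.2, -0.2, -1.4]
width: 0.16
```

```bash
python3 tip.py && python3 - <<'E'
from h import *
a=arm.get_image('side');b=arm.get_image('top')
cv2.imwrite('pics/s9.png',np.hstack([cv2.resize(a[130:370,160:420],(520,480)),cv2.resize(b[180:300,190:310],(280,280)).repeat(1,0) if 0 else cv2.resize(b[190:290,200:260],(280,480))]))
E
```

```text
tip deg 134.61648999134408
28.57 [0.4931 0.0466 0.2123] [ 0.397  0.948  1.44  -0.855  2.217  1.023] [ 0.2 -0.2 -1.4] 0.16
[[-0.043  0.865 -0.5  ]
 [-0.068 -0.502 -0.862]
 [-0.997 -0.004  0.08 ]]
d mm [ 0.4  3.3 -0.8] rotvec [-0.002 -0.003  0.002] | tgt [0.4935 0.0499 0.2115]
```

View pics/s9.png

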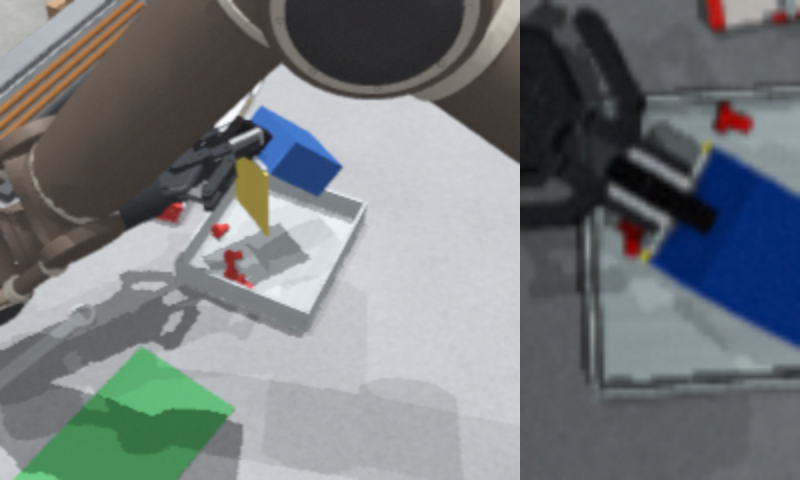

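Call:
send_rows:
  plan:
    - [[1, 0, 0, 0, -0.06, 0.035, 0], [1, 0, 0, 0, -0.06, 0.035, 0], [1, 0, 0, 8, 0, 0, 0], [1, 0, 0, -8, 0, 0, 0], [1, 0, 0, 8, 0, 0, 0], [1, 0, 0, -6, 0, 0, 0], [1, 0, 0, 0, 0, 0, 0], [1, 0, 0, 0, 0, 0, 0], [1, 0, 0, 0, 0, 0, 0], [1, 0, 0, 0, 0, 0, 0]]

```text
time: 29.5
position: [0.495, 0.0479, 0.2184]
tool_rot: [[-0.103, 0.865, -0.491], [-0.183, -0.501, -0.846], [-0.978, 0.003, 0.21]]
force: [-0.7, 0.5, -2.1]
width: 0.156
```

Call:
send_rows:
  plan:
    - [[1, 0, 2, 3, 0.079, -0.046, 0], [1, 0, 2, 3, 0.079, -0.046, 0], [1, 0, 2, 3, 0.079, -0.046, 0], [1, 0, 2, 3, 0.079, -0.046, 0], [1, 0, 2, 3, 0.079, -0.046, 0], [1, 0, 2, 3, 0.079, -0.046, 0], [1, 0, 2, 3, 0.079, -0.046, 0], [1, 0, 2, 3, 0.079, -0.046, 0], [1, 0, 2, 3, 0.079, -0.046, 0], [1, 0, 2, 3, 0.079, -0.046, 0]]

```text
time: 30.33
position: [0.4925, 0.0702, 0.2435]
tool_rot: [[0.331, 0.869, -0.369], [0.584, -0.496, -0.643], [-0.741, -0.003, -0.671]]
force: [-0.2, -0.4, -3.0]
width: 0.155
```

```bash
python3 tip.py
```

```text
tip deg 87.85683430765413
30.33 [0.4925 0.0702 0.2435] [ 0.358  0.481  1.591 -0.502  1.75   0.962] [-0.2 -0.4 -3. ] 0.155
[[ 0.331  0.869 -0.369]
 [ 0.584 -0.496 -0.643]
 [-0.741 -0.003 -0.671]]
d mm [  3.5 -16.1 -30. ] rotvec [-0.001 -0.002 -0.005] | tgt [0.496  0.0541 0.2135]
```

Call:
send_rows:
  plan:
    - [[1, 0, 1, 1, 0.079, -0.046, 0], [1, 0, 1, 1, 0.079, -0.046, 0], [1, 0, 1, 1, 0.079, -0.046, 0], [1, 0, 1, 1, 0.079, -0.046, 0], [1, 0, 1, 1, 0.079, -0.046, 0], [1, 0, 1, 1, 0.079, -0.046, 0], [1, 0, 1, 1, 0.079, -0.046, 0], [1, 0, 1, 1, 0.079, -0.046, 0]]

```text
time: 31.0
position: [0.4884, 0.0788, 0.2586]
tool_rot: [[0.494, 0.869, -0.031], [0.866, -0.495, -0.069], [-0.075, 0.007, -0.997]]
force: [-0.4, 0.2, -3.4]
width: 0.154
```

Call:
send_rows:
  plan:
    - [[1, 0, 2, 1, 0.079, -0.046, 0], [1, 0, 2, 1, 0.079, -0.046, 0], [1, 0, 2, 1, 0.079, -0.046, 0], [1, 0, 2, 1, 0.079, -0.046, 0], [1, 0, 2, 1, 0.079, -0.046, 0], [1, 0, 2, 1, 0.079, -0.046, 0], [1, 0, 2, 1, 0.079, -0.046, 0]]

```text
time: 31.58
position: [0.4785, 0.0915, 0.2683]
tool_rot: [[0.404, 0.871, 0.279], [0.732, -0.491, 0.472], [0.548, 0.014, -0.836]]
force: [-0.1, -0.2, -2.6]
width: 0.156
```

```bash
python3 tip.py; python3 - <<'E'
from go import *
x,R=box_tool(d(95),0,d(40),np.array([.511,.2595,.035]))
delta(x+[0,0,.1],R)
E
```

```text
tip deg 6.753007155418175
31.58 [0.4785 0.0915 0.2683] [-0.259 -0.143  2.155  0.651  1.057 -0.058] [-0.1 -0.2 -2.6] 0.156
[[ 0.404  0.871  0.279]
 [ 0.732 -0.491  0.472]
 [ 0.548  0.014 -0.836]]
d mm [ 29.7 -16.2 -26.8] rotvec [ 0.007  0.012 -0.011] | tgt [0.5082 0.0753 0.2415]
31.58 [0.4785 0.0915 0.2683] [-0.259 -0.143  2.155  0.651  1.057 -0.058] [-0.1 -0.2 -2.6] 0.156
[[ 0.404  0.871  0.279]
 [ 0.732 -0.491  0.472]
 [ 0.548  0.014 -0.836]]
d mm [  31.4  180.2 -147.9] rotvec [ 0.12  -0.012  0.6  ] | tgt [0.5099 0.2717 0.1204]
```

Call:
send_rows:
  plan:
    - [[1, 4, 22, -8, 0.015, -0.002, 0.075], [1, 4, 22, -18, 0.015, -0.002, 0.075], [1, 4, 22, -18, 0.015, -0.002, 0.075], [1, 4, 22, -18, 0.015, -0.002, 0.075], [1, 4, 22, -18, 0.015, -0.002, 0.075], [1, 4, 22, -18, 0.015, -0.002, 0.075], [1, 4, 22, -18, 0.015, 0, 0.075], [1, 3, 18, -18, 0.015, 0, 0.075], [1, 0, 0, 0, 0, 0, 0], [1, 0, 0, 0, 0, 0, 0]]

```text
time: 32.42
position: [0.4947, 0.2613, 0.1232]
tool_rot: [[-0.089, 0.992, -0.089], [0.764, 0.126, 0.633], [0.639, -0.012, -0.769]]
force: [-0.0, -0.2, -1.7]
width: 0.157
```

```bash
python3 - <<'E'
from go import *
x,R=box_tool(d(95),0,d(40),np.array([.511,.2595,.035]))
delta(x+[0,0,.002],R)
E
```

```text
32.42 [0.4947 0.2613 0.1232] [ 0.032  0.373  1.977  0.818  1.057 -0.604] [-0.  -0.2 -1.7] 0.157
[[-0.089  0.992 -0.089]
 [ 0.764  0.126  0.633]
 [ 0.639 -0.012 -0.769]]
d mm [  15.3   10.4 -100.7] rotvec [ 0.006 -0.011 -0.039] | tgt [0.5099 0.2717 0.0224]
```

Call:
send_rows:
  plan:
    - [[1, 9, 6, -8, 0.006, -0.008, -0.039], [1, 6, 4, -15, 0, 0, 0], [1, 0, 0, -18, 0, 0, 0], [1, 0, 0, -18, 0, 0, 0], [1, 0, 0, -10, 0, 0, 0], [1, 0, 0, 0, 0, 0, 0], [1, 0, 0, 0, 0, 0, 0]]

```text
time: 33.0
position: [0.5098, 0.2675, 0.0597]
tool_rot: [[-0.069, 0.996, -0.051], [0.765, 0.085, 0.638], [0.64, 0.005, -0.769]]
force: [1.1, -0.6, -2.3]
width: 0.158
```

```bash
python3 - <<'E'
from go import *
x,_=box_tool(d(95),0,d(40),np.array([.511,.2595,.035]))
delta(x,np.array([[-.063,.996,-.059],[.765,.086,.639],[.641,-.005,-.767]]))
E
```

```text
33.0 [0.5098 0.2675 0.0597] [ 0.041  0.495  1.974  0.909  0.945 -0.703] [ 1.1 -0.6 -2.3] 0.158
[[-0.069  0.996 -0.051]
 [ 0.765  0.085  0.638]
 [ 0.64   0.005 -0.769]]
d mm [  0.2   4.2 -39.3] rotvec [0.001 0.01  0.001] | tgt [0.5099 0.2717 0.0204]
```

Call:
send_rows:
  plan:
    - [[1, -1, 3, -8, 0, 0.01, 0], [1, -1, 1, -10, 0, 0.004, 0], [1, -1, 0, -10, 0, 0.002, 0], [1, 0, 0, -4, 0, 0, 0], [1, 0, 0, 0, 0, 0, 0]]

```text
time: 33.42
position: [0.5094, 0.2713, 0.0295]
tool_rot: [[-0.061, 0.996, -0.058], [0.765, 0.084, 0.638], [0.641, -0.005, -0.768]]
force: [0.3, -0.3, -2.8]
width: 0.154
```

```bash
python3 - <<'E'
from go import *
x,_=box_tool(d(95),0,d(40),np.array([.511,.2595,.035]))
delta(x,np.array([[-.063,.996,-.059],[.765,.086,.639],[.641,-.005,-.767]]))
E
```

```text
33.42 [0.5094 0.2713 0.0295] [ 0.048  0.558  1.966  0.941  0.915 -0.744] [ 0.3 -0.3 -2.8] 0.154
[[-0.061  0.996 -0.058]
 [ 0.765  0.084  0.638]
 [ 0.641 -0.005 -0.768]]
d mm [ 0.6  0.3 -9. ] rotvec [0.001 0.    0.002] | tgt [0.5099 0.2717 0.0204]
```

Call:
send_rows:
  plan:
    - [[1, 0, 0, -4, 0, 0, 0], [1, 0, 0, -3.5, 0, 0, 0], [1, 0, 0, -1.5, 0, 0, 0], [1, 0, 0, 0, 0, 0, 0]]

```text
time: 33.75
position: [0.5097, 0.2719, 0.0203]
tool_rot: [[-0.061, 0.996, -0.058], [0.764, 0.084, 0.64], [0.643, -0.005, -0.766]]
force: [-0.5, 0.1, -1.0]
width: 0.155
```

Call:
send_rows:
  plan:
    - [[0.5, 0, 0, 0, 0, 0, 0], [0, 0, 0, 0, 0, 0, 0], [-0.3, 0, 0, 0, 0, 0, 0], [-0.3, 0, 0, 0, 0, 0, 0], [-0.3, 0, -10, 12, 0, 0, 0], [-0.3, 0, -13, 15, 0, 0, 0], [-0.3, 0, -16, 19, 0, 0, 0], [-0.3, 0, -20, 25, 0, 0, 0], [-0.3, 0, -20, 30, 0, 0, 0], [-0.3, 0, 0, 0, 0, 0, 0]]

```text
time: 34.58
position: [0.5083, 0.1924, 0.126]
tool_rot: [[-0.061, 0.996, -0.062], [0.761, 0.087, 0.642], [0.645, -0.008, -0.764]]
force: [1.6, 0.0, 1.5]
width: 0.647
```

Call:
send_rows:
  plan:
    - [[-0.3, 0, -28, 20, -0.1, 0, 0], [-0.3, 0, -28, 20, -0.1, 0, 0], [-0.3, 0, -28, 20, -0.1, 0, 0], [-0.3, 0, -28, 20, -0.1, 0, 0], [-0.3, 0, -28, 0, -0.1, 0, 0], [-0.3, 0, -28, 0, -0.1, 0, 0], [-0.3, 0, -28, 0, -0.1, 0, 0], [-0.3, 0, 0, 0, 0, 0, 0], [-0.3, 0, 0, 0, 0, 0, 0]]

```text
time: 35.33
position: [0.5074, -0.0118, 0.2101]
tool_rot: [[-0.049, 0.997, -0.057], [0.998, 0.047, -0.029], [-0.026, -0.059, -0.998]]
force: [0.7, 0.4, 0.4]
width: 0.648
```

```bash
python3 - <<'E'
from h import *
st()
a=arm.get_image('wrist');cv2.imwrite('pics/w10.png',cv2.resize(a,(800,600),interpolation=cv2.INTER_CUBIC))
E
```

```text
35.33 [ 0.5074 -0.0118  0.2101] [-0.088  0.14   1.887 -0.036  1.169 -0.121] [0.7 0.4 0.4] 0.648
[[-0.049  0.997 -0.057]
 [ 0.998  0.047 -0.029]
 [-0.026 -0.059 -0.998]]
```

View pics/w10.png

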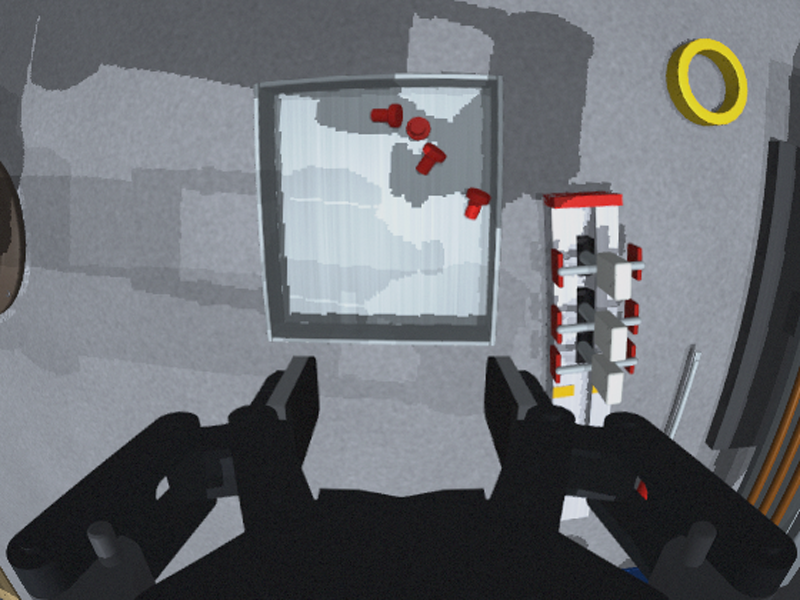

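```bash
python3 - <<'E'
from h import *
a=arm.get_image('side');b=arm.get_image('top')
cv2.imwrite('pics/c11.png',np.vstack([np.hstack([cv2.resize(a[240:420,100:340],(400,300)),cv2.resize(b[190:280,90:210],(400,300))]),cv2.resize(b[140:300,80:480],(800,320))])[:600])
E
```

```text
(no output)
```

View pics/c11.png

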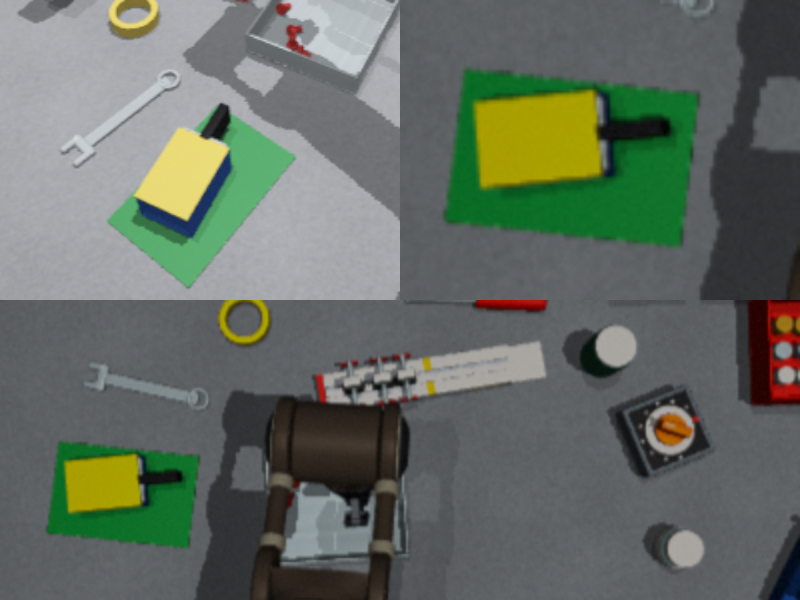

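Call:
send_rows:
  plan:
    - [[-0.3, 5, -34, 0, 0.015, -0.028, -0.04], [-0.3, 5, -34, 0, 0.014, -0.028, -0.04], [-0.3, 5, -34, 0, 0, 0, -0.04], [-0.3, 5, -34, 0, 0, 0, -0.04], [-0.3, 5, -34, 0, 0, 0, -0.04], [-0.3, 5, -34, 0, 0, 0, -0.04], [-0.3, 5, -34, 0, 0, 0, -0.04], [-0.3, 5, -34, 0, 0, 0, -0.04], [-0.3, 5, -34, 0, 0, 0, -0.04], [-0.3, 5, -34, 0, 0, 0, -0.04]]

```text
time: 36.32
position: [0.5541, -0.3507, 0.2008]
tool_rot: [[0.352, 0.936, -0.002], [0.936, -0.351, 0.034], [0.031, -0.013, -0.999]]
force: [0.9, 0.1, 0.5]
width: 0.651
```

Call:
send_rows:
  plan:
    - [[-0.3, 5, -34, -10, 0, 0, 0], [-0.3, 3, -20, -20, 0, 0, 0], [-0.3, 0, 0, -20, 0, 0, 0], [-0.3, 0, 0, -15, 0, 0, 0], [-0.3, 0, 0, 0, 0, 0, 0], [-0.3, 0, 0, 0, 0, 0, 0]]

```text
time: 36.82
position: [0.5618, -0.4152, 0.1282]
tool_rot: [[0.363, 0.932, 0.003], [0.931, -0.363, 0.041], [0.039, -0.012, -0.999]]
force: [-0.4, -0.2, 1.0]
width: 0.65
```

```bash
cat > kn.py <<'E'
from go import *
import sys
a=d(float(sys.argv[1]));R=np.array([[np.cos(a),np.sin(a),0],[np.sin(a),-np.cos(a),0],[0,0,-1]])
delta(np.array([.5688,-.4324,.068]),R)
E
python3 kn.py 69.8
```

```text
36.82 [ 0.5618 -0.4152  0.1282] [-0.714  0.559  1.496  0.036  1.111 -0.359] [-0.4 -0.2  1. ] 0.65
[[ 0.363  0.932  0.003]
 [ 0.931 -0.363  0.041]
 [ 0.039 -0.012 -0.999]]
d mm [  7.  -17.2 -60.2] rotvec [-0.041  0.002  0.019] | tgt [ 0.5688 -0.4324  0.068 ]
```

Call:
send_rows:
  plan:
    - [[-0.3, 4, -9, 0, -0.041, 0.002, 0.019], [-0.3, 3, -8, 0, 0, 0, 0], [-0.3, 0, 0, -13, 0, 0, 0], [-0.3, 0, 0, -13, 0, 0, 0], [-0.3, 0, 0, -12, 0, 0, 0], [-0.3, 0, 0, 0, 0, 0, 0], [-0.3, 0, 0, 0, 0, 0, 0]]

```text
time: 37.4
position: [0.5701, -0.4302, 0.0882]
tool_rot: [[0.344, 0.939, 0.002], [0.939, -0.344, 0.004], [0.005, 0.001, -1.0]]
force: [0.1, -0.2, -0.7]
width: 0.648
```

```bash
python3 kn.py 69.8
```

```text
37.4 [ 0.5701 -0.4302  0.0882] [-0.709  0.62   1.489  0.005  1.034 -0.361] [ 0.1 -0.2 -0.7] 0.648
[[ 0.344  0.939  0.002]
 [ 0.939 -0.344  0.004]
 [ 0.005  0.001 -1.   ]]
d mm [ -1.3  -2.2 -20.2] rotvec [-0.004  0.002 -0.001] | tgt [ 0.5688 -0.4324  0.068 ]
```

Call:
send_rows:
  plan:
    - [[-0.3, 0, -2, -7, 0, 0, 0], [-0.3, 0, 0, -7, 0, 0, 0], [-0.3, 0, 0, -3, 0, 0, 0], [-0.3, 0, 0, 0, 0, 0, 0]]

```text
time: 37.73
position: [0.5697, -0.4317, 0.0691]
tool_rot: [[0.344, 0.939, 0.001], [0.939, -0.344, 0.005], [0.005, -0.001, -1.0]]
force: [0.4, 0.5, -0.3]
width: 0.648
```

Call:
send_rows:
  plan:
    - [[0.3, 0, 0, 0, 0, 0, 0], [1, 0, 0, 0, 0, 0, 0], [1, 0, 0, 0, 0, 0, 0], [1, 0, 0, 0, 0, 0, 0], [1, 0, 0, 0, 0, 0, 0], [1, 0, 0, 0, 0, 0, 0]]

```text
time: 38.23
position: [0.5686, -0.4313, 0.0693]
tool_rot: [[0.345, 0.939, -0.001], [0.939, -0.345, 0.007], [0.006, -0.003, -1.0]]
force: [-1.1, 0.1, -2.1]
width: 0.148
```

```bash
python3 kn.py 69.8
```

```text
38.23 [ 0.5686 -0.4313  0.0693] [-0.712  0.644  1.493  0.005  1.01  -0.363] [-1.1  0.1 -2.1] 0.148
[[ 0.345  0.939 -0.001]
 [ 0.939 -0.345  0.007]
 [ 0.006 -0.003 -1.   ]]
d mm [ 0.2 -1.1 -1.3] rotvec [-0.007 -0.001 -0.001] | tgt [ 0.5688 -0.4324  0.068 ]
```

Call:
send_rows:
  plan:
    - [[1, 0, 0, 0, 0, 0, -0.1], [1, 0, 0, 0, 0, 0, -0.1], [1, 0, 0, 0, 0, 0, -0.1], [1, 0, 0, 0, 0, 0, -0.1], [1, 0, 0, 0, 0, 0, -0.1], [1, 0, 0, 0, 0, 0, -0.1], [1, 0, 0, 0, 0, 0, -0.1], [1, 0, 0, 0, 0, 0, -0.1], [1, 0, 0, 0, 0, 0, -0.1], [1, 0, 0, 0, 0, 0, -0.1]]

```text
time: 39.07
position: [0.5702, -0.4333, 0.0693]
tool_rot: [[0.985, 0.173, 0.006], [0.173, -0.985, -0.003], [0.006, 0.004, -1.0]]
force: [-0.6, -0.8, -0.5]
width: 0.152
```

```bash
python3 kn.py -65
```

```text
39.07 [ 0.5702 -0.4333  0.0693] [-0.711  0.641  1.497  0.002  0.996  0.684] [-0.6 -0.8 -0.5] 0.152
[[ 0.985  0.173  0.006]
 [ 0.173 -0.985 -0.003]
 [ 0.006  0.004 -1.   ]]
d mm [-1.4  0.9 -1.3] rotvec [ 0.007  0.003 -1.309] | tgt [ 0.5688 -0.4324  0.068 ]
```

Call:
send_rows:
  plan:
    - [[1, -1, 1, 0, 0, 0, -0.1], [1, 0, 0, 0, 0, 0, -0.1], [1, 0, 0, 0, 0, 0, -0.1], [1, 0, 0, 0, 0, 0, -0.1], [1, 0, 0, 0, 0, 0, -0.1], [1, 0, 0, 0, 0, 0, -0.1], [1, 0, 0, 0, 0, 0, -0.1], [1, 0, 0, 0, 0, 0, -0.1], [1, 0, 0, 0, 0, 0, -0.1], [1, 0, 0, 0, 0, 0, -0.1]]

```text
time: 39.9
position: [0.5692, -0.4357, 0.0693]
tool_rot: [[0.64, -0.768, -0.002], [-0.768, -0.64, -0.014], [0.009, 0.011, -1.0]]
force: [-1.3, 0.4, 0.1]
width: 0.152
```

Call:
send_rows:
  plan:
    - [[1, 0, 0, 0, 0, 0, -0.08], [1, 0, 0, 0, 0, 0, -0.08], [1, 0, 0, 0, 0, 0, -0.06]]

```text
time: 40.15
position: [0.5687, -0.436, 0.0693]
tool_rot: [[0.446, -0.895, -0.006], [-0.895, -0.445, -0.012], [0.008, 0.011, -1.0]]
force: [-0.9, -0.2, -0.3]
width: 0.145
```

```bash
python3 kn.py -65; python3 -c "
from h import arm;print(arm.state()['moment'])"
```

```text
40.15 [ 0.5687 -0.436   0.0693] [-0.709  0.645  1.492 -0.016  1.002  1.979] [-0.9 -0.2 -0.3] 0.145
[[ 0.446 -0.895 -0.006]
 [-0.895 -0.445 -0.012]
 [ 0.008  0.011 -1.   ]]
d mm [ 0.1  3.6 -1.3] rotvec [ 0.012 -0.006 -0.025] | tgt [ 0.5688 -0.4324  0.068 ]
[ 0.17127167 -0.0140347  -0.02097405]
```

Angle is -63.5°. I'll push slowly until it stalls, re-centring in y as I go.

Call:
send_rows:
  plan:
    - [[1, 0, 2, 0, 0.01, 0, -0.04], [1, 0, 1, 0, 0, 0, -0.04], [1, 0, 0, 0, 0, 0, -0.04], [1, 0, 0, 0, 0, 0, -0.05]]

```text
time: 40.48
position: [0.5682, -0.4354, 0.0695]
tool_rot: [[0.291, -0.957, -0.009], [-0.957, -0.291, -0.007], [0.004, 0.01, -1.0]]
force: [-1.5, 1.6, 2.1]
width: 0.152
```

```bash
python3 kn.py -65; python3 -c "
from h import arm;print(arm.state()['moment'])"
```

```text
40.48 [ 0.5682 -0.4354  0.0695] [-0.71   0.646  1.489 -0.013  1.009  2.144] [-1.5  1.6  2.1] 0.152
[[ 0.291 -0.957 -0.009]
 [-0.957 -0.291 -0.007]
 [ 0.004  0.01  -1.   ]]
d mm [ 0.6  3.  -1.5] rotvec [ 0.007 -0.008  0.141] | tgt [ 0.5688 -0.4324  0.068 ]
[0.30864355 0.2202554  1.34833312]
```

Call:
send_rows:
  plan:
    - [[1, 0, 0, 0, 0, 0, -0.06], [1, 0, 0, 0, 0, 0, -0.06], [1, 0, 0, 0, 0, 0, -0.06]]

```text
time: 40.73
position: [0.5681, -0.4354, 0.0698]
tool_rot: [[0.149, -0.989, -0.017], [-0.989, -0.149, -0.013], [0.011, 0.018, -1.0]]
force: [0.0, 1.5, 0.1]
width: 0.148
```

```bash
python3 kn.py -65; python3 -c "
from h import arm;print(arm.state()['moment'])"
```

```text
40.73 [ 0.5681 -0.4354  0.0698] [-0.706  0.647  1.487 -0.024  1.012  2.299] [0.  1.5 0.1] 0.148
[[ 0.149 -0.989 -0.017]
 [-0.989 -0.149 -0.013]
 [ 0.011  0.018 -1.   ]]
d mm [ 0.7  3.  -1.8] rotvec [ 0.015 -0.015  0.286] | tgt [ 0.5688 -0.4324  0.068 ]
[ 0.54026589 -0.21844947  4.90715715]
```

Call:
send_rows:
  plan:
    - [[0.5, 0, 0, 0, 0, 0, 0], [-0.3, 0, 0, 0, 0, 0, 0], [-0.3, 0, 0, 0, 0, 0, 0], [-0.3, 0, 0, 0, 0, 0, 0], [-0.3, 0, 0, 15, 0, 0, 0], [-0.3, 0, 0, 20, 0, 0, 0], [-0.3, 0, 0, 25, 0, 0, 0], [-0.3, -20, 20, 25, 0, 0, 0.05], [-0.3, -25, 25, 20, 0, 0, 0.05], [-0.3, -25, 25, 10, 0, 0, 0.05]]

```text
time: 41.57
position: [0.5002, -0.3678, 0.1906]
tool_rot: [[0.29, -0.957, -0.008], [-0.957, -0.29, -0.016], [0.013, 0.012, -1.0]]
force: [-0.5, -0.4, 0.4]
width: 0.65
```

Call:
send_rows:
  plan:
    - [[-0.3, -25, 28, 0, 0, 0, 0.1], [-0.3, -20, 28, 0, 0, 0, 0.1], [-0.3, -20, 28, 0, 0, 0, 0.1], [-0.3, 0, 20, 0, 0, 0, 0.1], [-0.3, 0, 0, 0, 0, 0, 0.1], [-0.3, 0, 0, 0, 0, 0, 0]]

```text
time: 42.07
position: [0.4301, -0.2583, 0.2051]
tool_rot: [[0.725, -0.688, 0.019], [-0.688, -0.725, -0.02], [0.027, 0.002, -1.0]]
force: [0.6, -0.2, -0.1]
width: 0.644
```

```bash
python3 - <<'E'
from h import *
st();p=proj('top',[.5688,-.4324,.09])[0];print(p)
b=arm.get_image('top');a=arm.get_image('wrist');u,v=p.astype(int)
cv2.imwrite('pics/c12.png',np.vstack([np.hstack([cv2.resize(b[v-25:v+25,u-30:u+30],(360,300),interpolation=cv2.INTER_CUBIC),cv2.resize(a,(400,300))]),cv2.resize(b[140:290,80:480],(760,285))]))
E
```

```text
42.07 [ 0.4301 -0.2583  0.2051] [-0.624  0.082  1.962 -0.006  1.071  1.708] [ 0.6 -0.2 -0.1] 0.644
[[ 0.725 -0.688  0.019]
 [-0.688 -0.725 -0.02 ]
 [ 0.027  0.002 -1.   ]]
[417.33778678 203.07842157]
```

View pics/c12.png

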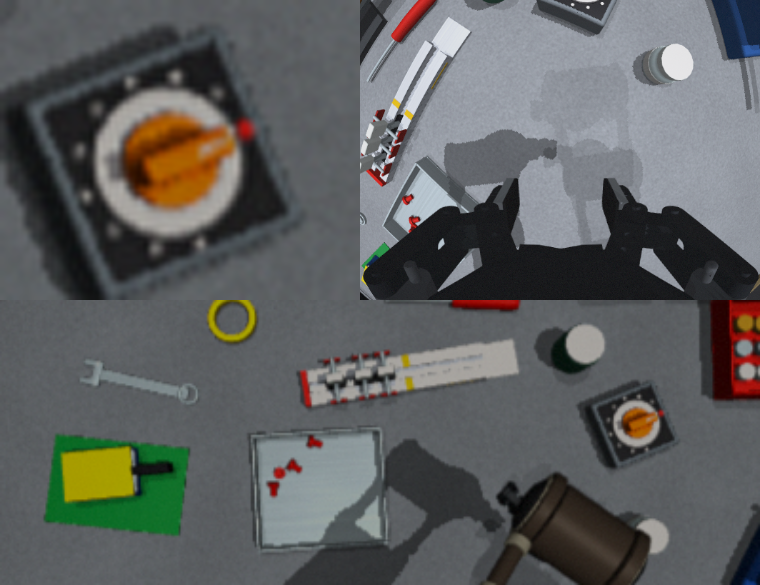

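```bash
python3 -c "
from bench import arm;print(arm.finish_job())"
```

```text
the job is handed in; nothing more can be done
None
```

The curing station is loaded and I handed the job in at about 42 s on the robot's clock. No verdict came back.

**What I did**
- **Carriers:** I slid all three carriers that were present in through the rail's mouth. They stopped at about +14, +50 and +88 mm along the rail, and the yellow mark is at -20 mm.
- **Bolts:** I tipped the flip-lid box to about 145° over the tray, then put it back upright in its old place on the mat.
- **Timer:** Last, I turned the knob about 135° clockwise until the torque rose sharply at the end stop.

**What the last pictures showed**
- All three carriers stand past the yellow mark.
- Four bolts lie in the tray and none outside it.
- The box is upright on the mat with its lid shut.
- The knob's pointer is on the red dot.
- In the last pictures I saw no bench item out of place.

**Less certain**
- I could not look inside the shut box. That it is empty rests on the four bolts in the tray, the steep tip and a short shake; the wrist force was too noisy to confirm it.
- At the end stop I kept turning until the wrist moment read about 4.9 N m. The fingers turned on by roughly 15° past the bar, but the forces I read stayed at a few newtons.

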